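Replace the return spring of the desk punch

TASK

The big lever punch on the reception desk needs a new return spring. Pull the worn copper-coloured spring off its leaning rod and feed it through the neck of the clear scrap jar; then thread the long bright steel spring, tang end first, onto the rod, twisting it a little where it snags so that its tang enters the rod's slot, until it sits fully home, and let go. Leave the jar standing where it is and do not knock or shift anything else.

Things in the scene. Friction and masses are not known exactly. Their poses are not given: they have to be found in the camera images.
- punch: fixed blue punch. Origin: on the desk below the rod's foot; z up; its front (-x) roughly faces the robot. Base plate x -80 to 110, y +-65, 14 mm high. The spring rod, on a grey block, leans 35 degrees from vertical towards -x. Two blue cheeks (x 75 to 105, y +-22 to 38) rise to 210 mm; from them the raised lever reaches forward over the rod, so a hand cannot come straight down.
- rod_seat (a point): centre of the flat seat (60 x 64 mm, square to the rod) at the rod's foot, 55 mm above the desk. z runs along the rod to its tip, x from the axis to the slot's middle (rod's upper, rear side). Steel rod: 16 mm diameter up to 55 mm from the seat, 13.6 up to 58, then a 7 mm brass pilot nose to 66. Slot along all the steel, open at the top: 7 mm wide (6 at the top), floor 4 mm from the axis.
- lever_end (a point): front end of the punch lever's red grip (28 mm thick), above the rod, about 300 mm above the desk; the lever runs from here back and down to the cheeks.
- worn_spring: worn copper-coloured coil spring with a black paint dab, same shape as new_spring, at first home on the rod (tang in the slot); it can be drawn straight off along the rod. Origin: centre of the tang end; z along the spring to the other end.
- new_spring: bright steel coil spring, red dab, upright on the tray, tang end down; stiff, does not give. 26 mm outside, 20 mm bore, 55 mm long, about 40 g. Origin: centre of the tang end; z to the other end; x to the tang: a 3 mm wire end in the lowest coil, sticking inwards to 5 mm from the axis; it passes the rod only in its slot. The dab on the top coil is on the tang's side.
- tray: fixed black parts tray 130 x 190 mm (its x and y), floor 4 mm thick, rim 9 mm high. Origin: centre of the underside. New spring, short spring and glue stick stand on it, in any order.
- jar: loose clear plastic scrap jar (about 450 g), 88 mm in diameter up to 85 mm height, tapering to a straight neck from 106 to 130 mm height; neck 44 mm outside, 37 mm inside. Origin: centre of the underside; z up.
- short_spring: brass-coloured short spring, 26 mm in diameter, 36 mm long, standing on the tray: not the one to use. Origin: centre of its underside.
- glue_stick: white glue stick with a yellow band, 26 mm in diameter, 85 mm high, standing on the tray. Origin: centre of its underside.
- stapler: red and black stapler 150 x 36 x 46 mm lying along its x. Origin: centre of its underside.
- mug: blue mug, 80 mm in diameter, 95 mm high, handle towards its +y. Origin: centre of its underside.
- stamp: rubber stamp 60 x 40 mm with a wooden handle, 72 mm high. Origin: centre of its underside.
- tape_dispenser: grey tape dispenser 140 x 50 mm, 77 mm high. Origin: centre of its underside.
- calculator: black desk calculator 140 x 85 x 15 mm. Origin: centre of its underside.
There are look-alikes about, which are no part of the job. There is more than one size of the new_spring; the one meant has the size given above.

How it is judged:
By the outcome, as a careful person would: the job done as asked, in the order asked, and still so for the second after the job is handed in, with the robot touching nothing.
It also fails if it takes over 58 s, if anything falls off the work surface, if the arm or the gripper's body presses on something with over 40 N, if the wrist force passes 120 N, or if a joint passes its speed limit or range.

ROBOT

A 6-joint arm with a two-finger parallel gripper is mounted at the origin on the work surface. World frame = base frame: x ahead of the robot, y to its left, z up, the work surface at z = 0. Lengths are in m, angles in degrees, forces in N, time in s.
With the tool pointing down it reaches from about 0.325 to 0.9 m from the base axis. Payload 6.1 kg.
Tool frame: the origin (TCP) lies at the very end of the fingers, on their centre line; the grasp point (between the pads) lies 19 mm behind it (robot.tcp_to_grasp is the distance from the TCP to the grasp point, in m); z points along the fingers, y is the direction in which the jaws open and shut (so a half turn about z gives the same grasp; the last joint's range is limited). The gripper opens to 85 mm and grips with 20 to 120 N. Pads are 22 mm wide; open, the fingers measure 114 mm over their backs; the gripper's body (76 mm by 85 mm) begins 54 mm behind the grasp point. The pads swing forward as they close: fully open they stand 13 mm farther back than shut.
Start: joints at [64.166, 12.628, 87.462, -0, 79.91, -7.225], TCP at [0.199, 0.592, 0.231] pointing down, gripper open.
Joint ranges: [-170.65, 170.65], [-52.31, 119.04], [5.05, 147.46], [-71.25, 251.25], [11.57, 151.72], [-153.62, 153.62]. Speed limits (degrees/s): [147.25, 147.25, 172.46, 180, 180, 180].

INTERFACE

Orientations are given as a 3x3 rotation matrix whose columns are the frame's x, y, z axes.
In Python, from station import robot, grab_frame gives the robot as it stands.
- The arm moves only by the shell command python3 -m pendant 'ROWS'. ROWS is text: rows parted by semicolons, each of 5 numbers parted by spaces: the shift along the tool's x, y, z in cm, then the turn about the tool's z in rad, then the finger opening in cm, from 0 to 8.54. In form: dx dy dz turn grip; .... A call has 1 to 5 rows; each row is the pose to reach, as a shift and turn from the pose commanded when the call began, along the tool's axes at that moment; what a row does not reach only later rows make up. A row lasts 1/8 s, in which the tool goes at most 62.5 mm and 10.7 degrees, less where a joint would pass 70% of its speed; a pose out of reach is approached as far as the arm can. A call with a gripper value outside its range is refused whole. The fingers move at their own pace and stop on an object; the grip force is fixed at half the most. Time passes only in rows, so rows that repeat a pose let the fingers close. It gives the time, the measured TCP pose, the force and the opening at its end, in the units of the state.
- robot.get_state(): the state, without advancing time (a new reading comes with each control period).
- grab_frame(name): name is "side" or "top"; returns a dict with "color" (420x560x3 uint8, red, green, blue), "intrinsics" (3x3 intrinsics, pixels), "R" (3x3) and "t" (3): a world point X has camera coordinates R X + t. Camera axes: x right, y down, z forward; pixel columns grow to the right and rows downward; lengths in m; the calibration is good to about 2 mm. A picture is of the moment at which its call begins. There is no depth.
- robot.sign_off(): hands the job in, once; it reports no verdict.
The state is a dict: "t": time; "joint_pos": joint angles; "dq": joint speeds; "joint_torque": joint torques, N m; "tool_pos": TCP position; "tcp_rot": TCP orientation; "force": force on the tool from outside, world axes, zero at the start; "wrist_torque": the same for the moment, N m; "width": finger opening in m.
Only numpy, scipy, OpenCV 4.12 (cv2) and the standard library are available. Lean on these libraries where they do the work, as an engineer would, in place of code of your own. Each camera call takes 0.05 s, during which the arm holds its last target.

## Working session

There is one attempt and no reset: what is moved stays moved. The work goes in short steps, Python scripts to look and compute and a shell command to move; the robot and the scene stay as the last step left them, time stands still between calls to the robot, and variables do not carry over. Pictures are saved under pics/ and viewed, and the job is handed in when it is done.

```bash
ls; mkdir -p pics
python3 - <<'E'
from station import robot, grab_frame
import cv2,numpy as np
for n in("side","top"):
    f=grab_frame(n); cv2.imwrite(f"pics/{n}0.png",f["color"][:,:,::-1]); print(n,f["intrinsics"].tolist(),f["R"].tolist(),f["t"].tolist())
s=robot.get_state(); print(s); print(robot.tcp_to_grasp, dir(robot))
E
```

```text
pics
side [[527.473639055239, 0.0, 280.4539819363556], [0.0, 527.473639055239, 209.46967085426493], [0.0, 0.0, 1.0]] [[0.9870777870215391, -0.1591569387358666, -0.01861481186820101], [-0.10413003593214394, -0.5487945126587515, -0.8294465133403203], [0.12179646130093977, 0.8206665898694006, -0.5582758908341803]] [-0.5231218878272023, 0.2328336224805086, 1.3672249393032994]
top [[507.2810518260938, 0.0, 277.214846167083], [0.0, 507.2810518260938, 217.91863308322192], [0.0, 0.0, 1.0]] [[-0.005760955244123927, -0.9999813559385337, 0.002024640710532018], [-0.9892085656644823, 0.005402450092658834, -0.14641457287105555], [0.1464009050883652, -0.002846279734648937, -0.9892212460723734]] [0.025600958828963023, 0.5517750360300765, 1.5970611167191249]
{'t': 0.1, 'joint_pos': array([ 6.41664094e+01,  1.26709006e+01,  8.75189836e+01,  8.33126602e-04,
        7.99111933e+01, -7.22476036e+00]), 'dq': array([-0.00163105,  0.01337348, -0.1500059 ,  0.1376978 , -0.01488554,
       -0.04394898]), 'joint_torque': array([ 2.34424997e-04, -4.98243213e+01, -3.90547228e+01, -2.26502652e-04,
        5.59765
[... 154 characters left out ...]
,
       [ 3.19107986e-01,  9.47717042e-01, -1.58159480e-03],
       [ 2.36058861e-04, -1.74832838e-03, -9.99998444e-01]]), 'force': array([ 0.08292088,  0.73628947, -0.62264339]), 'wrist_torque': array([ 0.02443741, -0.06412049,  0.00991727]), 'width': 0.08499164236708462}
0.0187 ['PlanningError', '__class__', '__delattr__', '__dict__', '__dir__', '__doc__', '__eq__', '__format__', '__ge__', '__getattribute__', '__getstate__', '__gt__', '__hash__', '__init__', '__init_subclass__', '__le__', '__lt__', '__module__', '__ne__', '__new__', '__reduce__', '__reduce_ex__', '__repr__', '__setattr__', '__sizeof__', '__str__', '__subclasshook__', '__weakref__', 'get_state', 'sign_off', 'tcp_to_grasp']
```

View pics/side0.png

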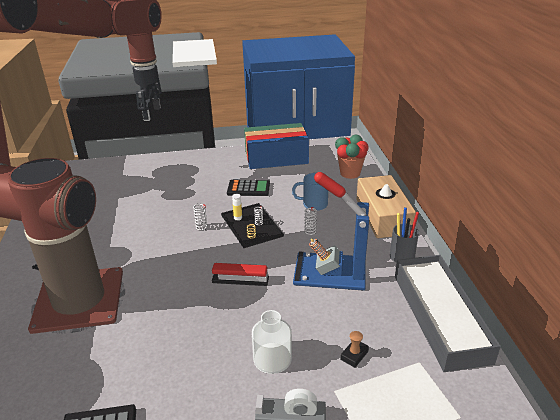

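View pics/top0.png

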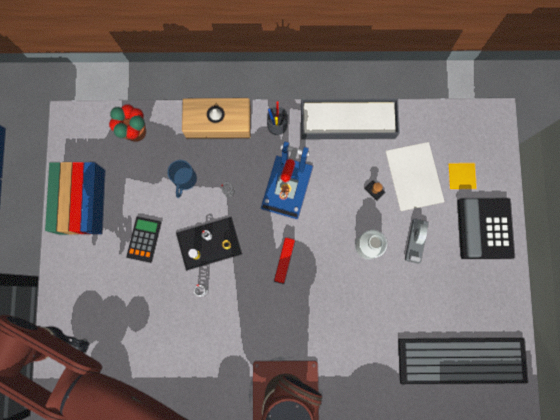

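```bash
cat > h.py <<'E'
import cv2,numpy as np
from station import robot, grab_frame
def crop(n,name,x0,y0,x1,y1,k,src=None):
    im=(grab_frame(n)["color"][:,:,::-1] if src is None else cv2.imread(src))
    c=cv2.resize(im[y0:y1,x0:x1],None,fx=k,fy=k,interpolation=cv2.INTER_CUBIC)
    for u in range((x0//10+1)*10,x1,10):
        cv2.putText(c,str(u),((u-x0)*k,8),0,.3,(0,255,255),1); c[::4,(u-x0)*k]=(0,255,255) if u%50==0 else (0,160,160)
    for v in range((y0//10+1)*10,y1,10):
        cv2.putText(c,str(v),(0,(v-y0)*k),0,.3,(0,255,255),1); c[(v-y0)*k,::4]=(0,255,255) if v%50==0 else (0,160,160)
    cv2.imwrite("pics/"+name,c)
CAM={}
CAM["side"]=(np.array([[527.473639055239,0,280.4539819363556],[0,527.473639055239,209.46967085426493],[0,0,1]]),np.array([[0.9870777870215391,-0.1591569387358666,-0.01861481186820101],[-0.10413003593214394,-0.5487945126587515,-0.8294465133403203],[0.12179646130093977,0.8206665898694006,-0.5582758908341803]]),np.array([-0.5231218878272023,0.2328336224805086,1.3672249393032994]))
CAM["top"]=(np.array([[507.2810518260938,0,277.214846167083],[0,507.2810518260938,217.91863308322192],[0,0,1]]),np.array([[-0.005760955244123927,-0.9999813559385337,0.002024640710532018],[-0.9892085656644823,0.005402450092658834,-0.14641457287105555],[0.1464009050883652,-0.002846279734648937,-0.9892212460723734]]),np.array([0.025600958828963023,0.5517750360300765,1.5970611167191249]))
def proj(n,X):
    K,R,t=CAM[n]; c=np.atleast_2d(X)@R.T+t; p=c@K.T; return p[:,:2]/p[:,2:]
def onz(n,uv,z):
    K,R,t=CAM[n]; d=R.T@np.linalg.solve(K,[uv[0],uv[1],1]); o=-R.T@t; s=(z-o[2])/d[2]; return o+s*d
def tri(us,ut):
    A=[];b=[]
    for n,uv in(("side",us),("top",ut)):
        K,R,t=CAM[n]; P=K@np.c_[R,t]
        for i in(0,1):
            r=P[i]-uv[i]*P[2]; A.append(r[:3]);b.append(-r[3])
    x=np.linalg.lstsq(np.array(A),np.array(b),rcond=None)[0]
    return x, proj("side",x)[0]-us, proj("top",x)[0]-ut
E
python3 - <<'E'
from h import *
crop("","c_sp.png",285,165,385,295,6-1,"pics/side0.png")
crop("","c_tp.png",255,130,325,225,6,"pics/top0.png")
crop("","c_st.png",185,180,290,250,7,"pics/side0.png")
crop("","c_tt.png",170,170,250,300,4,"pics/top0.png")
E
```

```text
(no output)
```

View pics/c_sp.png

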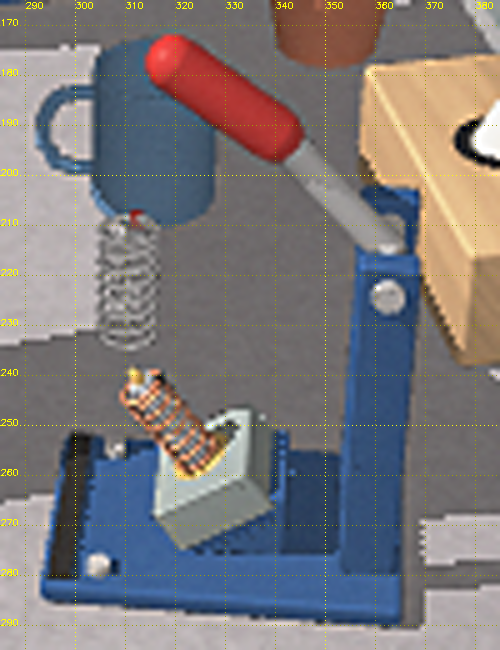

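View pics/c_tp.png

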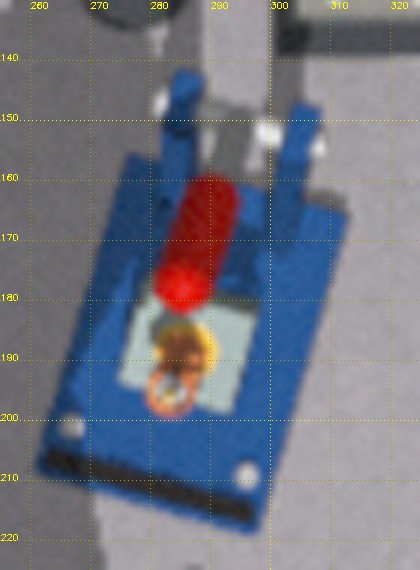

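View pics/c_st.png

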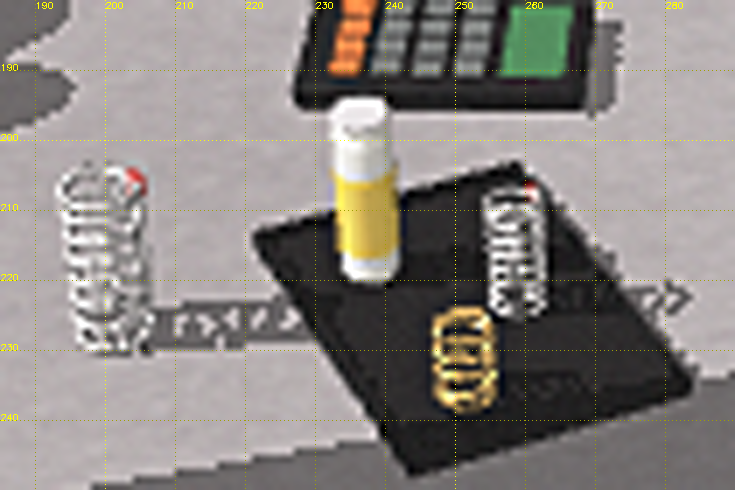

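View pics/c_tt.png

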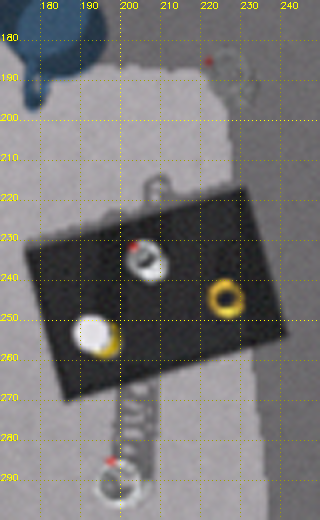

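```bash
cat >> h.py <<'E'
def T2(p,X):
    c,s=np.cos(p[2]),np.sin(p[2]); X=np.atleast_2d(X); return np.c_[p[0]+c*X[:,0]-s*X[:,1],p[1]+s*X[:,0]+c*X[:,1],X[:,2]]
E
python3 - <<'E'
from h import *
from scipy.optimize import least_squares
F=.014
ob=[("top",(-.08,.065,F),(261,208.5)),("top",(-.08,-.065,F),(298,219)),("top",(.11,-.065,F),(313,165)),("top",(.11,.065,F),(276,155)),
("side",(-.08,-.065,F),(293,282)),("side",(.11,-.065,F),(365,287)),("side",(-.08,.065,F),(297,252)),]
def f(p): return np.concatenate([proj(n,T2(p,X))[0]-uv for n,X,uv in ob])
r=least_squares(f,[.6,0,0]);print(r.x,np.degrees(r.x[2]));print(r.fun.reshape(-1,2).round(1))
p=r.x;s,c=np.sin(np.radians(35)),np.cos(np.radians(35))
for l in (0,.055,.058,.066):
    X=np.array([-l*s,0,.055+l*c]);print(l,T2(p,X),proj("side",T2(p,X)),proj("top",T2(p,X)))
x=tri((317,175),(284.5,178));print("lever",x)
def inv(q): 
    d=q[:2]-p[:2];c,s=np.cos(p[2]),np.sin(p[2]);return c*d[0]+s*d[1],-s*d[0]+c*d[1],q[2]
print(inv(x[0])); x=tri((311,240.5),(282.5,194.5));print("nose",x,inv(x[0]))
g=tri((260.5,207),(203,231.5));print("dab",g)
print("newspring top ctr",onz("top",(206,234.5),.059),onz("side",(258,207),.059),onz("side",(259,225),.004))
for n,uv,z in(("jar top","",0),):pass
E
python3 - <<'E'
from h import *
crop("","c_sj.png",235,300,310,380,7,"pics/side0.png")
crop("","c_tj.png",345,220,400,265,10,"pics/top0.png")
crop("","c_tn.png",190,215,225,250,14,"pics/top0.png")
E
```

```text
[ 0.64757786 -0.00787861 -0.27417396] -15.70901058383532
[[-0.2 -0.2]
 [ 0.9 -0.3]
 [ 0.7 -0.7]
 [ 0.1 -0.8]
 [-1.1 -0.1]
 [-0.1 -0.5]
 [-0.6 -0.8]]
0 [[ 0.64757786 -0.00787861  0.055     ]] [[324.00106733 255.93225416]] [[286.4653065  187.89659784]]
0.055 [[0.61720945 0.00066272 0.10005336]] [[312.45178813 241.8732569 ]] [[284.10820347 194.47158185]]
0.058 [[0.61555299 0.00112861 0.10251082]] [[311.81135787 241.09365784]] [[283.9754415  194.84191265]]
0.066 [[0.61113577 0.00237099 0.10906403]] [[310.09814853 239.00815926]] [[283.61921008 195.83559677]]
lever (array([0.62485732, 0.00255403, 0.30096451]), array([-0.35223778,  0.08599866]), array([ 0.03021364, -0.3450428 ]))
(np.float64(-0.024696564231603626), np.float64(0.003891334476176415), np.float64(0.30096450533920893))
nose (array([0.61557947, 0.00580662, 0.10129898]), array([ 0.44546887, -0.10277549]), array([-0.02578422,  0.41562936])) (np.float64(-0.03450852062551952), np.float64(0.004510450842151726), np.float64(0.1012989785303901))
dab (array([0.50932884, 0.25940433, 0.05384801]), array([-0.54939521,  0.10514877]), array([ 0.01037708, -0.57967908]))
newspring top ctr [0.49719609 0.24899047 0.059     ] [0.5027856  0.25337116 0.059     ] [0.50137908 0.23617816 0.004     ]
```

View pics/c_sj.png

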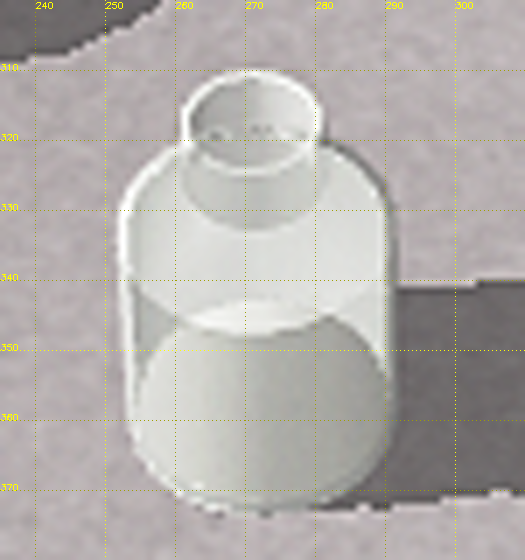

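View pics/c_tj.png

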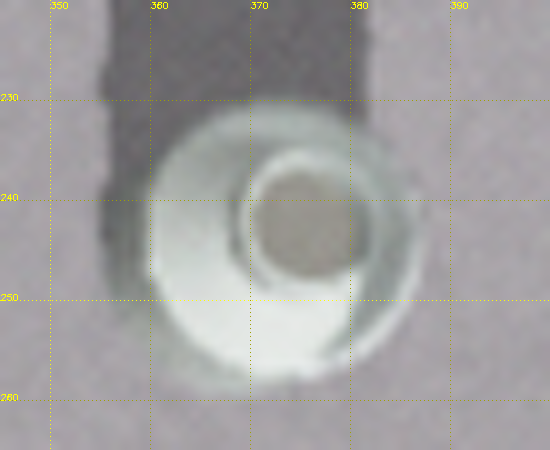

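View pics/c_tn.png

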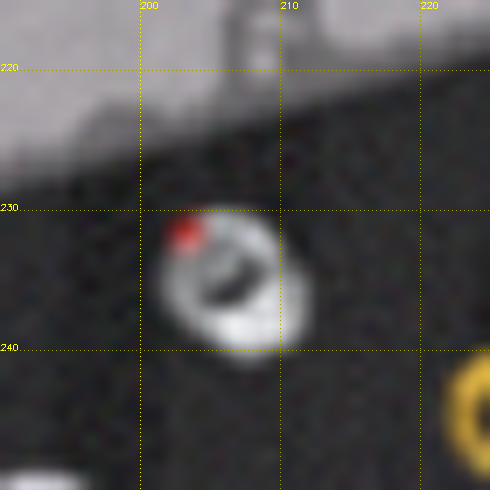

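```bash
python3 -m pendant '-22 -16 -14 0 8.5; -22 -16 -14 0 8.5; -22 -16 -14 0 8.5; -22 -16 -14 0 8.5; -22 -16 -14 0 8.5'
```

```text
t: 0.72
tool_pos: [0.3576, 0.3687, 0.3721]
tcp_rot: [[-0.948, 0.319, 0.0], [0.319, 0.948, -0.0], [-0.0, 0.0, -1.0]]
force: [0.6, -0.3, -0.2]
width: 0.085
```

```bash
python3 -m pendant '-24 -17 -12 -0.05 8.5; -24 -17 -12 -0.05 8.5; -24 -17 -12 -0.05 8.5; -24 -17 -12 -0.05 8.5; -24 -17 -12 -0.05 8.5';python3 -m pendant '-24 -17 -12 0 8.5; -24 -17 -12 0 8.5; -24 -17 -12 0 8.5; -24 -17 -12 0 8.5; -24 -17 -12 0 8.5'; python3 -c "
from h import *
print(robot.get_state()['joint_pos'].round(2))"
```

```text
t: 1.35
tool_pos: [0.528, 0.1349, 0.4898]
tcp_rot: [[-0.962, 0.271, -0.0], [0.271, 0.962, 0.0], [0.0, 0.0, -1.0]]
force: [1.1, 0.9, 0.3]
width: 0.0851
t: 1.98
tool_pos: [0.7011, -0.0766, 0.6025]
tcp_rot: [[-0.962, 0.273, -0.0], [0.273, 0.962, -0.0], [0.0, -0.0, -1.0]]
force: [1.8, -0.2, 1.8]
width: 0.0851
[-1.2630e+01  3.3910e+01  1.9580e+01 -1.0000e-02  1.2653e+02 -8.6800e+01]
```

```bash
python3 -m pendant '-6 0 0 0 8.5; -12 0 0 0 8.5; -12 0 0 0 8.5';python3 -c "
from h import *
print(robot.get_state()['joint_pos'].round(2))"; python3 -m pendant '-6 0 0 0 8.5; -12 0 0 0 8.5; -12 0 0 0 8.5'; python3 -c "
from h import *
print(robot.get_state()['joint_pos'].round(2))"
```

```text
t: 2.35
tool_pos: [0.7698, -0.1017, 0.5585]
tcp_rot: [[-0.962, 0.272, 0.034], [0.272, 0.962, -0.003], [-0.033, 0.006, -0.999]]
force: [-0.4, -0.2, 0.6]
width: 0.0849
[-13.44  46.46   5.32   0.32 126.28 -87.45]
t: 2.72
tool_pos: [0.8125, -0.1217, 0.5245]
tcp_rot: [[-0.958, 0.271, 0.091], [0.271, 0.963, -0.013], [-0.091, 0.012, -0.996]]
force: [0.4, -0.4, -0.0]
width: 0.0849
[-14.24  49.23   5.05   0.65 120.49 -88.14]
```

```bash
python3 -c "
from h import *
for z in(0,.3,.5):print(onz('top',(300,52),z),onz('top',(300,95),z))
crop('side','s1.png',200,0,560,300,2)"
```

```text
[ 1.1408005  -0.06021558  0.        ] [ 0.98400801 -0.05828099  0.        ]
[ 0.99109819 -0.04442941  0.3       ] [ 0.86263175 -0.04284432  0.3       ]
[ 0.89129665 -0.0339053   0.5       ] [ 0.78171425 -0.03255321  0.5       ]
```

View pics/s1.png

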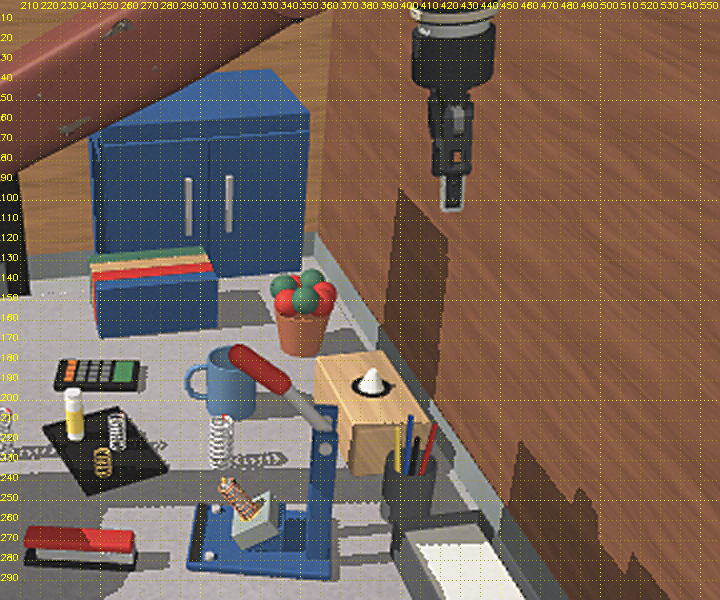

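```bash
python3 -m pendant '-14 0 -14 0 8.5; -14 0 -14 0 8.5; -14 0 -14 0 8.5'; python3 -c "
from h import *
print(robot.get_state()['joint_pos'].round(2))"
```

```text
t: 3.15
tool_pos: [0.8021, -0.1318, 0.5615]
tcp_rot: [[-0.953, 0.27, 0.14], [0.27, 0.963, -0.021], [-0.14, 0.017, -0.99]]
force: [0.2, 0.3, 0.3]
width: 0.0848
[-15.27  46.64   5.05   1.08 120.22 -88.9 ]
```

```bash
python3 -m pendant '-20 0 -30 0 8.5; -20 0 -30 0 8.5; -20 0 -30 0 8.5; -20 0 -30 0 8.5; -20 0 -30 0 8.5'; python3 -c "
from h import *
print(robot.get_state()['joint_pos'].round(2))"
```

```text
t: 3.78
tool_pos: [0.7544, -0.1368, 0.6358]
tcp_rot: [[-0.946, 0.27, 0.182], [0.269, 0.963, -0.029], [-0.183, 0.022, -0.983]]
force: [0.6, -0.8, -0.5]
width: 0.0847
[-16.79  41.01   5.05   1.73 123.42 -89.95]
```

```bash
python3 -m pendant '-24 3 2 0 8.5; -24 3 2 0 8.5; -24 3 2 0 8.5; -24 3 2 0 8.5'; python3 -c "
from h import *
print(robot.get_state()['joint_pos'].round(2))"
```

```text
t: 4.28
tool_pos: [0.8302, -0.1454, 0.5662]
tcp_rot: [[-0.936, 0.268, 0.227], [0.267, 0.963, -0.036], [-0.228, 0.027, -0.973]]
force: [0.1, 0.7, -0.4]
width: 0.0852
[-15.91  46.68   5.09   1.73 115.04 -89.24]
```

```bash
python3 -m pendant '-24 0 0 0 8.5; -24 0 0 0 8.5' | grep -E "t:|rot|pos";python3 -m pendant '-24 0 -8 0 8.5' | grep -E "t:|rot|pos"; python3 -m pendant '-24 0 -8 0 8.5' | grep -E "t:|rot|pos"
```

```text
t: 4.53
tool_pos: [0.8647, -0.1624, 0.5417]
tcp_rot: [[-0.924, 0.267, 0.274], [0.265, 0.963, -0.045], [-0.276, 0.031, -0.961]]
t: 4.65
tool_pos: [0.8754, -0.1697, 0.5448]
tcp_rot: [[-0.913, 0.267, 0.308], [0.264, 0.963, -0.051], [-0.311, 0.034, -0.95]]
t: 4.78
tool_pos: [0.8841, -0.1764, 0.5571]
tcp_rot: [[-0.898, 0.265, 0.352], [0.261, 0.963, -0.06], [-0.355, 0.038, -0.934]]
```

```bash
python3 -m pendant '2 -20 -2 0 8.5; 2 -20 -2 0 8.5; 2 -20 -2 0 8.5; 2 -20 -2 0 8.5' | grep -E "t:|rot|pos";python3 -m pendant '-20 -10 -8 0 8.5' | grep -E "t:|rot|pos"; python3 -m pendant '-20 -10 -8 0 8.5' | grep -E "t:|rot|pos"; python3 -c "
from h import *
print(robot.get_state()['joint_pos'].round(2))"
```

```text
t: 5.28
tool_pos: [0.8029, -0.3677, 0.5629]
tcp_rot: [[-0.896, 0.271, 0.352], [0.266, 0.962, -0.064], [-0.356, 0.036, -0.934]]
t: 5.4
tool_pos: [0.8095, -0.3856, 0.5749]
tcp_rot: [[-0.886, 0.268, 0.379], [0.259, 0.963, -0.074], [-0.385, 0.033, -0.922]]
t: 5.52
tool_pos: [0.8102, -0.4053, 0.5817]
tcp_rot: [[-0.871, 0.27, 0.41], [0.256, 0.963, -0.089], [-0.419, 0.028, -0.908]]
[ -35.01   47.08    5.23    9.65  104.4  -104.66]
```

```bash
for i in 1; do python3 -m pendant '-24 -6 -10 0 8.5' | grep -E "t:|rot|pos";python3 -m pendant '-24 -6 -10 0 8.5' | grep -E "t:|rot|pos"; python3 -m pendant '-24 -6 -10 0 8.5' | grep -E "t:|rot|pos"; done; python3 -c "
from h import *
print(robot.get_state()['joint_pos'].round(2))"
```

```text
t: 5.65
tool_pos: [0.8118, -0.4125, 0.6024]
tcp_rot: [[-0.85, 0.274, 0.449], [0.251, 0.962, -0.111], [-0.463, 0.018, -0.886]]
t: 5.78
tool_pos: [0.8131, -0.417, 0.6214]
tcp_rot: [[-0.831, 0.276, 0.484], [0.244, 0.961, -0.129], [-0.5, 0.011, -0.866]]
t: 5.9
tool_pos: [0.8132, -0.4228, 0.6393]
tcp_rot: [[-0.81, 0.28, 0.515], [0.239, 0.96, -0.146], [-0.535, 0.004, -0.845]]
[ -36.33   44.4     5.05   10.96   99.69 -105.18]
```

```bash
python3 -m pendant '-24 -4 -10 0 8.5' | grep -E "t:|rot|pos"
```

```text
t: 6.02
tool_pos: [0.8137, -0.4248, 0.6584]
tcp_rot: [[-0.789, 0.285, 0.544], [0.233, 0.959, -0.163], [-0.568, -0.002, -0.823]]
```

Run:
```python
from h import *
from scipy.optimize import least_squares
F=.014
s,c=np.sin(np.radians(35)),np.cos(np.radians(35))
ob=[("top",(-.08,.065,F),(261,208.5)),("top",(-.08,-.065,F),(298,219)),("top",(.11,-.065,F),(313,165)),("top",(.11,.065,F),(276,155)),
("side",(-.08,-.065,F),(293,282)),("side",(.11,-.065,F),(365,287)),("side",(-.08,.065,F),(297,252)),
("side",(-.063*s,0,.055+.063*c),(311,240.3)),("top",(-.063*s,0,.055+.063*c),(283,195))]
def f(p): return np.concatenate([proj(n,T2(p,X))[0]-np.array(uv)+.5 for n,X,uv in ob])
r=least_squares(f,[.6,0,0]);print(r.x,np.degrees(r.x[2]));print(r.fun.reshape(-1,2).round(1))
p=r.x
for l in (0,.035,.055,.066,.15):
    X=np.array([-l*s,0,.055+l*c]);print(l,T2(p,X))
# jar
from numpy import *
def cyl(q,z,r): a=linspace(0,2*pi,60); return c_[q[0]+r*cos(a),q[1]+r*sin(a),0*a+z]
print("jar neck rim", onz("top",(375,241.5),.130), onz("side",(270.5,317),.130))
```

```text
[ 0.64808547 -0.00575811 -0.27600682] -15.81402575265485
[[-0.4  0.1]
 [ 0.7  0. ]
 [ 0.6 -0.3]
 [ 0.  -0.4]
 [-0.5 -0.2]
 [ 0.4 -0.5]
 [-0.1 -0.8]
 [ 0.3 -0.5]
 [ 0.6  0.8]]
0 [[ 0.64808547 -0.00575811  0.055     ]]
0.035 [[ 6.28770110e-01 -2.87309203e-04  8.36703216e-02]]
0.055 [[0.61773276 0.00283886 0.10005336]]
0.066 [[0.61166222 0.00455826 0.10906403]]
0.15 [[0.56530537 0.01768818 0.17787281]]
jar neck rim [ 0.46481937 -0.27315174  0.13      ] [ 0.46613063 -0.27794136  0.13      ]
```

```bash
cat >> h.py <<'E'
P=np.array([0.64808547,-0.00575811,-0.27600682])
S35,C35=np.sin(np.radians(35)),np.cos(np.radians(35))
def rod(l,dx=0,dy=0): # point at l along rod; dx along rod_seat x, dy along punch y
    return T2(P,np.array([-l*S35+dx*C35,dy,.055+l*C35+dx*S35]))[0]
def go(*targets,wait=False):
    s=robot.get_state(); R=s['tcp_rot']; p=s['tool_pos']
    for t in targets:
        d=R.T@(np.array(t)-p); print("target",np.round(t,4),"row cm",(100*d).round(2),"n",np.linalg.norm(d)/.0625)
E
python3 -c "
from h import *
go((.50,-.12,.42),rod(.2)); print(robot.get_state()['joint_pos'].round(1))"
```

```text
target [ 0.5  -0.12  0.42] row cm [45.42 20.33 -2.42] n 7.9710204692236495
target [0.5377 0.0255 0.2188] row cm [57.27 35.38 13.81] n 10.994984272383814
[ -36.5   43.5    5.1   11.2   98.3 -105.1]
```

```bash
python3 -m pendant '45 20 -2 0 8.5; 45 20 -2 0 8.5; 45 20 -2 0 8.5; 45 20 -2 0 8.5; 45 20 -2 0 8.5' | grep -E "t:|rot|pos|force"; python3 -c "
from h import *
go((.50,-.12,.42),rod(.2)); print(robot.get_state()['joint_pos'].round(1))"
```

```text
t: 6.65
tool_pos: [0.6638, -0.2775, 0.5453]
tcp_rot: [[-0.789, 0.284, 0.544], [0.233, 0.959, -0.162], [-0.568, -0.001, -0.823]]
force: [0.8, -0.4, 0.6]
target [ 0.5  -0.12  0.42] row cm [23.72 10.46 -1.16] n 4.151379515351994
target [0.5377 0.0255 0.2188] row cm [35.56 25.5  15.09] n 7.40585651987699
[ -33.3   -2.2   76.5    9.9   72.5 -107. ]
```

```bash
python3 -m pendant '24 10.5 -1 0 8.5; 24 10.5 -1 0 8.5; 24 10.5 -1 0 8.5; 24 10.5 -1 0 8.5; 24 10.5 -1 0 8.5' | grep -E "t:|rot|pos|force"; python3 -c "
from h import *
go(rod(.2),rod(.1)); print(robot.get_state()['joint_pos'].round(1))"
```

```text
t: 7.28
tool_pos: [0.4976, -0.1182, 0.4151]
tcp_rot: [[-0.792, 0.283, 0.541], [0.233, 0.959, -0.16], [-0.564, -0.0, -0.826]]
force: [1.0, -0.2, 1.1]
target [0.5377 0.0255 0.2188] row cm [11.25 14.92 16.08] n 3.944359334035945
target [0.5929 0.0099 0.1369] row cm [11.14 14.98 26.08] n 5.131554154111243
[ -25.6  -34.8  115.     5.7   65.9 -100. ]
```

```bash
python3 -m pendant '11.2 14.9 14 0 8.5; 11.2 14.9 14 0 8.5; 11.2 14.9 14 0 8.5; 11.2 14.9 14 0 8.5; 11.2 14.9 14 0 8.5' | grep -E "t:|rot|pos|force"; python3 -c "
from h import *
go(rod(.2),rod(.1)); print(robot.get_state()['joint_pos'].round(1))
crop('side','s2.png',260,160,400,300,4);crop('top','t2.png',240,130,330,230,6)"
```

```text
t: 7.9
tool_pos: [0.5288, 0.028, 0.2357]
tcp_rot: [[-0.794, 0.281, 0.539], [0.232, 0.96, -0.159], [-0.561, -0.001, -0.828]]
force: [0.1, -0.6, 0.2]
target [0.5377 0.0255 0.2188] row cm [0.18 0.01 1.92] n 0.30880863245246776
target [0.5929 0.0099 0.1369] row cm [ 0.03  0.07 11.92] n 1.9073005236777454
[  0.4 -24.8 127.7 -13.3  45.  -66.6]
```

View pics/s2.png

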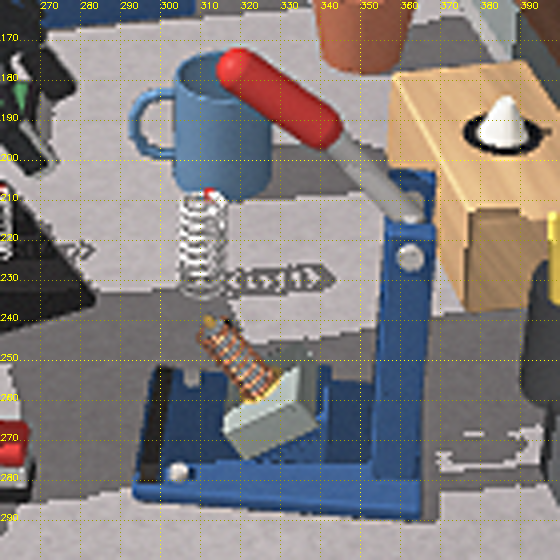

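View pics/t2.png

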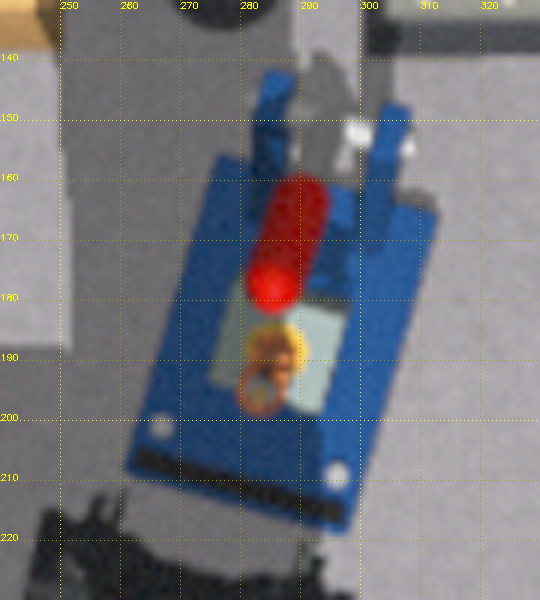

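```bash
python3 - <<'E'
from h import *
s=robot.get_state();R=s['tcp_rot'];p=s['tool_pos']
for y in(-.057,-.0425,.0425,.057):
  X=p+R@[0,y,-.013]; print(y,proj('top',X)+.5,proj('side',X)+.5)
E
python3 -c "
from h import *
crop('side','s3.png',220,150,300,230,7);crop('top','t3.png',240,195,320,250,8)"
```

```text
-0.057 [[295.40505003 223.03956921]] [[271.49706148 204.33451694]]
-0.0425 [[290.43559435 221.6161858 ]] [[272.34510171 201.0632991 ]]
0.0425 [[261.3828172  213.29470278]] [[277.01516381 183.04907048]]
0.057 [[256.44010756 211.87898014]] [[277.76397462 180.16061871]]
```

View pics/s3.png

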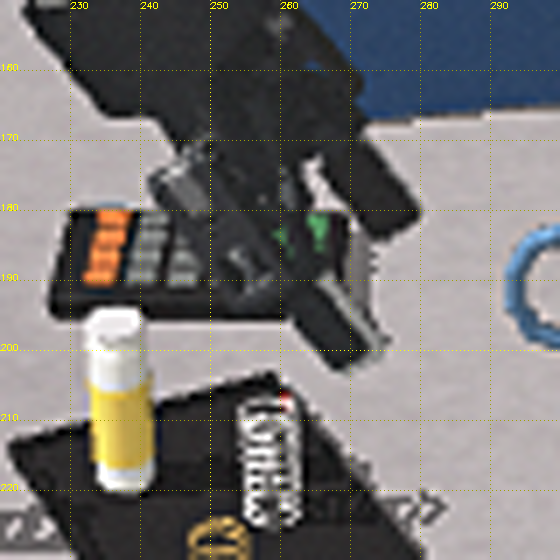

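View pics/t3.png

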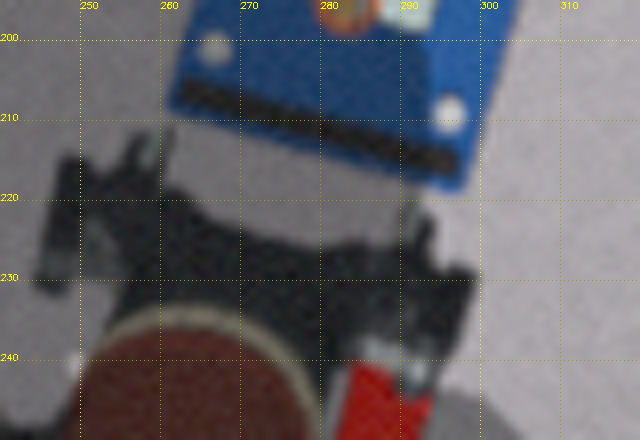

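```bash
python3 -m pendant '0.1 0.05 6 0 8.5; 0.1 0.05 12 0 8.5; 0.1 0.05 18 0 8.5; 0.1 0.05 19.3 0 8.5; 0.1 0.05 19.3 0 8.5' | grep -E "t:|rot|pos|force"; python3 -c "
from h import *
go(rod(.026))
crop('side','s4.png',280,170,370,290,5);crop('top','t4.png',250,150,320,230,8)"
```

```text
t: 8.72
tool_pos: [0.6338, -0.0056, 0.0792]
tcp_rot: [[-0.791, 0.286, 0.541], [0.236, 0.958, -0.162], [-0.565, -0.0, -0.825]]
force: [0.3, -0.8, -0.2]
target [ 0.6337 -0.0017  0.0763] row cm [0.26 0.37 0.17] n 0.07778768186781915
```

View pics/s4.png

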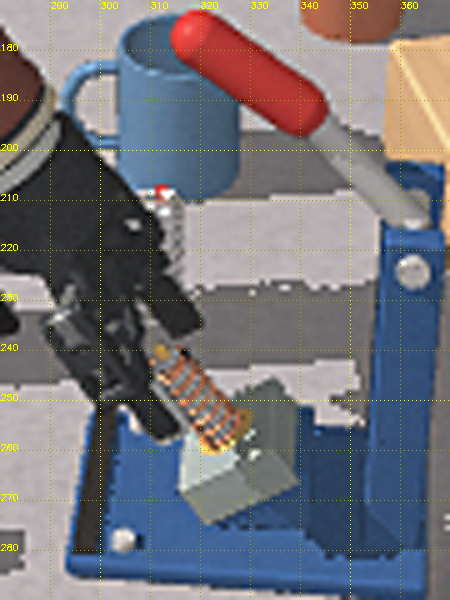

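View pics/t4.png

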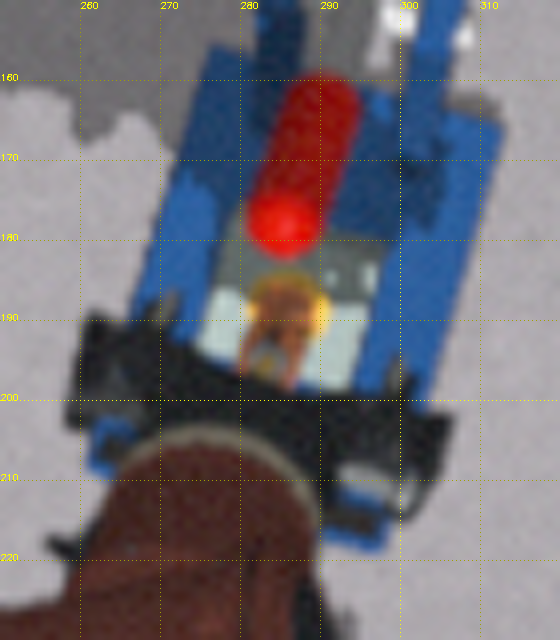

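Run:
```python
from h import *
s=robot.get_state();R=s['tcp_rot'];p=s['tool_pos'];print(p,R.round(3).tolist())
for y in(-.057,-.0425,0,.0425,.057):
  X=p+R@[0,y,-.013]; print(y,proj('top',X)+.5,proj('side',X)+.5)
print(proj('top',rod(.039))+.5,proj('side',rod(.039))+.5, proj('top',rod(.063))+.5)
go(rod(.026))
```

```text
[ 0.63463769 -0.00482705  0.08176417] [[-0.788, 0.285, 0.545], [0.235, 0.958, -0.162], [-0.569, 0.001, -0.823]]
-0.057 [[303.03478637 197.18612482]] [[315.39430168 258.669941  ]]
-0.0425 [[298.60056335 195.91709492]] [[315.8190766  255.10234092]]
0 [[285.62151974 192.20262357]] [[317.02218447 244.99767743]]
0.0425 [[272.66898181 188.49573788]] [[318.16636143 235.38796284]]
0.057 [[268.25593034 187.23276707]] [[318.54401161 232.21615408]]
[[284.62389231 192.85974778]] [[316.36596602 245.99198804]] [[283.55125631 195.79991967]]
target [ 0.6337 -0.0017  0.0763] row cm [0.46 0.27 0.35] n 0.10183133023221291
```

Run:
```python
from h import *
for i in range(2): print(robot.get_state()['tool_pos'])
crop('top','t5.png',260,175,310,210,12)
s=robot.get_state();print(s['tool_pos'],s['t'])
```

```text
[ 0.63463769 -0.00482705  0.08176417]
[ 0.63463769 -0.00482705  0.08176417]
[ 0.63466648 -0.00457232  0.08211057] 8.875
```

View pics/t5.png

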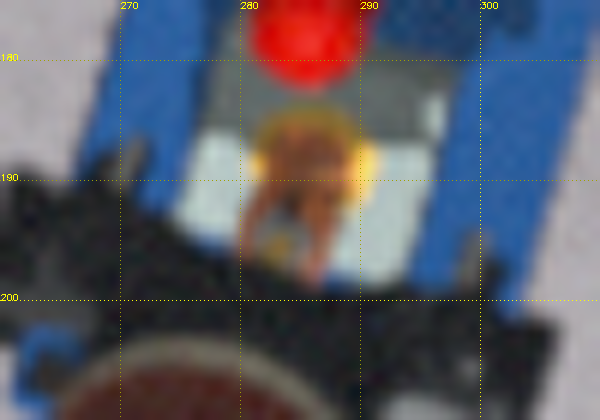

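```bash
python3 -m pendant '0.4 0.2 0.3 0 8.5; 0.4 0.2 0.3 0 2.0; 0.4 0.2 0.3 0 2.0; 0.4 0.2 0.3 0 2.0;0.4 0.2 0.3 0 2.0' | grep -E "t:|rot|pos|force|width"; python3 -m pendant '0 0 0 0 2.0; 0 0 0 0 2.0; 0 0 0 0 2; 0 0 0 0 2'; python3 -c "
from h import *
go(rod(.026))"
```

```text
t: 9.5
tool_pos: [0.632, -0.002, 0.0735]
tcp_rot: [[-0.791, 0.285, 0.541], [0.235, 0.959, -0.161], [-0.564, -0.0, -0.825]]
force: [-2.1, 0.0, 2.1]
width: 0.0246
t: 10.0
tool_pos: [0.632, -0.002, 0.0734]
tcp_rot: [[-0.791, 0.285, 0.541], [0.235, 0.959, -0.161], [-0.564, -0.0, -0.826]]
force: [-2.4, 0.7, 2.5]
width: 0.0249
target [ 0.6337 -0.0017  0.0763] row cm [-0.29  0.08 -0.15] n 0.05448744244615648
```

```bash
python3 -m pendant '0 0 -1 0 2.0; 0 0 -2 0 2.0; 0 0 -3 0 2; 0 0 -4 0 2';  python3 -m pendant '0 0 -1.5 0 2.0; 0 0 -3 0 2.0; 0 0 -4.5 0 2; 0 0 -6 0 2';python3 -c "
from h import *
go(rod(.026))
crop('side','s6.png',260,150,370,290,5)"
```

```text
t: 10.5
tool_pos: [0.6097, 0.0046, 0.1069]
tcp_rot: [[-0.792, 0.285, 0.541], [0.235, 0.959, -0.161], [-0.564, -0.0, -0.826]]
force: [0.5, 0.0, -0.1]
width: 0.0248
t: 11.0
tool_pos: [0.5772, 0.0143, 0.1566]
tcp_rot: [[-0.791, 0.285, 0.541], [0.235, 0.959, -0.161], [-0.564, -0.0, -0.826]]
force: [0.3, 0.5, -0.3]
width: 0.0245
target [ 0.6337 -0.0017  0.0763] row cm [-0.32  0.08  9.94] n 1.591749646018637
```

View pics/s6.png

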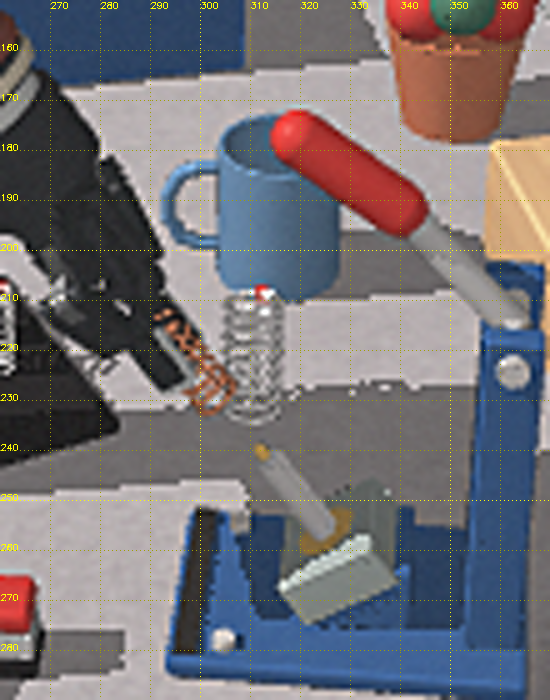

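Run:
```python
from h import *
from scipy.optimize import least_squares
s=robot.get_state(); print(s['joint_pos'].round(2),s['tool_pos'],s['tcp_rot'].round(3).tolist())
D=[((64.166,12.628,87.462,0,79.91,-7.225),(.199,.592,.231)),
((-12.63,33.91,19.58,-.01,126.53,-86.8),(.7011,-.0766,.6025)),
((-13.44,46.46,5.32,.32,126.28,-87.45),(.7698,-.1017,.5585)),
((-14.24,49.23,5.05,.65,120.49,-88.14),(.8125,-.1217,.5245)),
((-15.27,46.64,5.05,1.08,120.22,-88.9),(.8021,-.1318,.5615)),
((-16.79,41.01,5.05,1.73,123.42,-89.95),(.7544,-.1368,.6358)),
((-36.33,44.4,5.05,10.96,99.69,-105.18),(.8132,-.4228,.6393)),
((-33.3,-2.2,76.5,9.9,72.5,-107),(.6638,-.2775,.5453)),
((-25.6,-34.8,115,5.7,65.9,-100),(.4976,-.1182,.4151)),
(tuple(s['joint_pos']),tuple(s['tool_pos']))]
cz=lambda a:np.array([[np.cos(a),-np.sin(a),0],[np.sin(a),np.cos(a),0],[0,0,1]])
cy=lambda a:np.array([[np.cos(a),0,np.sin(a)],[0,1,0],[-np.sin(a),0,np.cos(a)]])
def fk(q,m):
    q=np.radians(q);h,r0,a2,e,a3,d,lat,e5=m
    R=cz(q[0]);p=np.array([0,0,h])+R@[r0,0,0]
    R=R@cy(q[1]);p=p+R@[0,lat,a2]; R=R@cy(q[2]);p=p+R@[e,0,a3]
    R=R@cz(SG*q[3])@cy(q[4]);p=p+R@[e5,0,d]
    return p,R@cz(0)
for SG in(1,-1):
    r=least_squares(lambda m:np.concatenate([fk(q,m)[0]-np.array(x) for q,x in D]),[.35,0,.45,0,.45,.25,.078,0])
    print(SG,r.x.round(4));print((1000*r.fun.reshape(-1,3)).round(1).tolist()); print(fk(D[-1][0],r.x)[1][:,2])
```

```text
[ -1.5  -10.96 126.27 -15.98  32.13 -63.91] [0.57761971 0.01456124 0.15835859] [[-0.79, 0.284, 0.543], [0.234, 0.959, -0.161], [-0.566, 0.0, -0.824]]
1 [ 3.116e-01 -3.000e-04  4.113e-01  5.280e-02  5.476e-01  3.339e-01
  7.850e-02 -4.000e-04]
[[0.5, 0.1, 0.1], [0.0, -0.1, -0.1], [0.0, -0.0, 0.0], [-0.1, -0.1, 0.0], [-0.1, -0.2, 0.0], [-0.0, -0.1, -0.0], [-0.1, -0.0, 0.1], [0.4, 0.6, -0.0], [0.1, 0.3, -0.1], [-0.2, -0.0, 0.0]]
[ 0.54276434 -0.16071134 -0.82436566]
-1 [ 0.2578  0.0124  0.3424  0.0738  0.5219  0.2043  0.0987 -0.0643]
[[-3.5, 38.3, -7.6], [33.8, 13.1, -13.7], [18.8, 13.6, -2.0], [7.1, 13.1, 4.0], [3.3, 10.2, 3.8], [4.3, 4.5, 0.3], [-90.6, -36.1, 6.8], [-52.2, -42.2, -8.5], [-0.9, -28.0, 7.0], [-22.2, 84.6, 9.9]]
[ 0.55044777  0.13201712 -0.82436566]
```

```bash
cat > kin.py <<'E'
import numpy as np
from scipy.optimize import least_squares
from scipy.spatial.transform import Rotation as Ro
M=[.3116,-.0003,.4113,.0528,.5476,.3339,.0785,-.0004]
LO=np.radians([-170.65,-52.31,5.05,-71.25,11.57,-153.62]);HI=np.radians([170.65,119.04,147.46,251.25,151.72,153.62])
cz=lambda a:np.array([[np.cos(a),-np.sin(a),0],[np.sin(a),np.cos(a),0],[0,0,1]])
cy=lambda a:np.array([[np.cos(a),0,np.sin(a)],[0,1,0],[-np.sin(a),0,np.cos(a)]])
def fk(q,full=False):
    h,r0,a2,e,a3,d,lat,e5=M
    R=cz(q[0]);p=np.array([0,0,h])+R@[r0,0,0]
    R=R@cy(q[1]);p=p+R@[0,lat,a2]; R=R@cy(q[2]);p=p+R@[e,0,a3]
    R=R@cz(q[3])@cy(q[4]);w=p;p=p+R@[e5,0,d]
    return p,R@cz(q[5])@cz(OFF),w
OFF=0
def ik(q,p,R,w):
    def f(x):
        a,b,_=fk(x); return np.r_[a-p,w*Ro.from_matrix(R@b.T).as_rotvec()]
    return least_squares(f,np.clip(q,LO+1e-6,HI-1e-6),bounds=(LO,HI)).x
def call(q,rows,w):
    p0,R0,_=fk(q); p,R=p0,R0
    for r in rows:
        tp=p0+R0@(np.array(r[:3])/100); tR=R0@cz(r[3])
        d=tp-p; L=np.linalg.norm(d); d=d*min(1,.0625/max(L,1e-9))
        rv=Ro.from_matrix(tR@R.T).as_rotvec(); a=np.linalg.norm(rv); rv=rv*min(1,np.radians(10.7)/max(a,1e-9))
        q=ik(q,p+d,Ro.from_rotvec(rv).as_matrix()@R,w); p,R,_=fk(q)
    return q
E
python3 - <<'E'
import kin
from kin import *
q=np.radians([64.166,12.628,87.462,0,79.91,-7.225]);print(fk(q)[1].round(3))
kin.OFF=np.pi/2
for o in(0,90,180,-90):
    kin.OFF=np.radians(o); print(o,fk(q)[1].round(3).tolist(),fk(np.radians([-36.33,44.4,5.05,10.96,99.69,-105.18]))[1].round(3).tolist())
E
```

```text
[[-0.319 -0.948  0.   ]
 [-0.948  0.319  0.   ]
 [-0.    -0.    -1.   ]]
0 [[-0.319, -0.948, 0.0], [-0.948, 0.319, 0.0], [-0.0, -0.0, -1.0]] [[-0.28, -0.81, 0.515], [-0.96, 0.239, -0.146], [-0.004, -0.535, -0.845]]
90 [[-0.948, 0.319, 0.0], [0.319, 0.948, 0.0], [-0.0, 0.0, -1.0]] [[-0.81, 0.28, 0.515], [0.239, 0.96, -0.146], [-0.535, 0.004, -0.845]]
180 [[0.319, 0.948, 0.0], [0.948, -0.319, 0.0], [0.0, 0.0, -1.0]] [[0.28, 0.81, 0.515], [0.96, -0.239, -0.146], [0.004, 0.535, -0.845]]
-90 [[0.948, -0.319, 0.0], [-0.319, -0.948, 0.0], [0.0, -0.0, -1.0]] [[0.81, -0.28, 0.515], [-0.239, -0.96, -0.146], [0.535, -0.004, -0.845]]
```

```bash
sed -i 's/^OFF=0/OFF=np.pi\/2/' kin.py
python3 - <<'E'
from kin import *
q0=np.radians([-35.01,47.08,5.23,9.65,104.4,-104.66])
for w in(.02,.05,.1,.2,.3,.5,1):
    q=q0
    for i in range(3): q=call(q,[(-24,-6,-10,0)],w); 
    print(w,np.degrees(q).round(2),fk(q)[0].round(3),fk(q)[1][:,2].round(3))
E
```

```text
0.02 [ -36.62   44.      5.05   12.98   77.52 -105.21] [ 0.89  -0.473  0.734] [ 0.762 -0.293 -0.577]
0.05 [ -36.62   43.99    5.05   12.94   78.08 -105.2 ] [ 0.889 -0.472  0.732] [ 0.758 -0.29  -0.585]
0.1 [ -36.64   43.95    5.05   12.8    79.89 -105.17] [ 0.883 -0.468  0.724] [ 0.742 -0.28  -0.609]
0.2 [ -36.64   43.94    5.05   12.36   85.23 -105.12] [ 0.866 -0.457  0.7  ] [ 0.69  -0.247 -0.68 ]
0.3 [ -36.59   44.11    5.05   11.89   90.52 -105.11] [ 0.848 -0.446  0.676] [ 0.631 -0.212 -0.746]
0.5 [ -36.46   44.61    5.05   11.19   97.57 -105.15] [ 0.822 -0.43   0.643] [ 0.54  -0.16  -0.826]
1 [ -36.28   45.27    5.05   10.54  103.42 -105.25] [ 0.8   -0.416  0.615] [ 0.453 -0.112 -0.884]
```

```bash
cat > plan.py <<'E'
from kin import *
from station import robot
W=.57
def simpush(q,dirw,n):
    """single-row calls pushing in world dir 24cm"""
    for i in range(n):
        R=fk(q)[1]; r=R.T@np.array(dirw)*24
        q=call(q,[(*r,0)],W)
    return q
def tiltdeg(q): return np.degrees(np.arccos(np.clip(-fk(q)[1][2,2],-1,1)))
E
python3 - <<'E'
from plan import *
q0=np.radians(robot.get_state()['joint_pos']); p0,R0,_=fk(q0)
res=[]
for x in(.35,.4,.45,.5):
  for y in(0,-.1,-.2):
    for z in(.2,.3,.4,.5):
      q=ik(q0,np.array([x,y,z]),R0,W)
      p,R,w=fk(q)
      if np.linalg.norm(p-[x,y,z])>.005: continue
      rad=np.r_[p[:2]/np.linalg.norm(p[:2]),0]
      for el in(-60,-30,0,30):
        for az in (-30,0,30):
          d=-np.cos(np.radians(el))*(cz(np.radians(az))@rad); d[2]=np.sin(np.radians(el))
          qq=simpush(q,d,8); pp,RR,ww=fk(qq)
          res.append((tiltdeg(qq),(x,y,z),el,az,pp.round(3),RR[:,2].round(2),ww.round(2),np.degrees(qq).round(0)))
res.sort(key=lambda a:a[0])
for r in res[:14]:print(*r)
E
```

```text
15.841475276377006 (0.4, -0.2, 0.2) -30 30 [ 0.197 -0.275  0.071] [ 0.25 -0.12 -0.96] [ 0.12 -0.23  0.39] [ -81.  -35.  147.   15.   60. -154.]
15.884894146417937 (0.4, -0.1, 0.5) -30 0 [ 0.305 -0.015  0.338] [ 0.23 -0.15 -0.96] [0.23 0.03 0.66] [-11. -52. 127.  -6.  91. -85.]
15.941975967020023 (0.45, -0.1, 0.2) -30 0 [ 0.315 -0.016  0.125] [ 0.23 -0.14 -0.96] [0.24 0.03 0.45] [-12. -48. 147.  -6.  66. -82.]
16.2108722902463 (0.4, -0.1, 0.4) 0 0 [0.234 0.016 0.516] [ 0.23 -0.16 -0.96] [0.16 0.07 0.84] [ -4. -52. 107.  -9. 111. -80.]
16.912006532534676 (0.4, -0.1, 0.4) -30 0 [ 0.314 -0.025  0.163] [ 0.25 -0.15 -0.96] [0.23 0.03 0.48] [-14. -52. 145.  -5.  71. -85.]
17.25784758162509 (0.4, -0.2, 0.2) -30 0 [ 0.227 -0.191  0.127] [ 0.3   0.03 -0.95] [ 0.13 -0.2   0.45] [ -77.  -48.  147.   17.   79. -154.]
17.584594802289203 (0.45, -0.2, 0.2) -30 30 [ 0.22  -0.28   0.052] [ 0.27 -0.14 -0.95] [ 0.13 -0.23  0.37] [ -78.  -30.  147.   17.   53. -154.]
17.950658515193805 (0.4, -0.2, 0.2) -60 30 [ 0.292 -0.209 -0.11 ] [ 0.26 -0.17 -0.95] [ 0.21 -0.15  0.21] [ -54.    6.  147.   32.   12. -154.]
18.057385693887813 (0.4, -0.2, 0.2) -60 0 [ 0.326 -0.137 -0.115] [ 0.29 -0.1  -0.95] [ 0.23 -0.1   0.2 ] [ -43.    7.  147.   41.   12. -154.]
18.173339725520155 (0.45, -0.1, 0.3) 0 0 [0.296 0.024 0.331] [ 0.24 -0.19 -0.95] [0.21 0.09 0.65] [  3. -52. 128. -12.  90. -71.]
18.208306429542144 (0.5, -0.1, 0.2) -30 0 [ 0.353 -0.016  0.053] [ 0.27 -0.16 -0.95] [0.26 0.04 0.37] [ -9. -30. 147. -10.  46. -75.]
18.262951128670117 (0.4, -0.2, 0.2) 0 30 [ 0.171 -0.271  0.228] [ 0.28 -0.14 -0.95] [ 0.08 -0.22  0.54] [ -90.  -52.  139.   16.   86. -154.]
18.396883534257643 (0.45, -0.1, 0.2) -30 30 [ 0.236 -0.27   0.054] [ 0.29 -0.13 -0.95] [ 0.14 -0.23  0.37] [ -75.  -31.  147.   18.   53. -154.]
18.409947801145634 (0.45, -0.1, 0.3) -30 0 [ 0.318 -0.009  0.14 ] [ 0.27 -0.16 -0.95] [0.23 0.05 0.46] [ -9. -51. 147.  -8.  67. -79.]
```

```bash
cat >> plan.py <<'E'
def greedy(q,goal,n,zmin=.2,rmin=.24,rmax=2,zmax=2,xmax=.9,L=24,stop=2.,el=range(-80,81,20),az=range(-180,180,20),verbose=True,score=None):
    goal=np.array(goal)/np.linalg.norm(goal)
    for i in range(n):
        best=None; R=fk(q)[1]
        for e in el:
            for a in az:
                e_,a_=np.radians(e),np.radians(a)
                d=np.array([np.cos(e_)*np.cos(a_),np.cos(e_)*np.sin(a_),np.sin(e_)])
                r=(R.T@d*L).round(0)
                q2=call(q,[(*r,0)],W); p2,R2,_=fk(q2)
                rr=np.hypot(*p2[:2])
                if p2[2]<zmin or p2[2]>zmax or rr<rmin or rr>rmax or p2[0]>xmax: continue
                an=np.degrees(np.arccos(np.clip(R2[:,2]@goal,-1,1)))
                if best is None or an<best[0]: best=(an,r,q2)
        if best is None: print("none"); break
        an,r,q=best; p2,R2,w2=fk(q)
        if verbose: print(i,r,round(an,1),p2.round(3),R2[:,2].round(3),"w",w2.round(2),np.degrees(q).round(0))
        if an<stop: break
    return q
E
time python3 - <<'E'
from plan import *
q0=np.radians(robot.get_state()['joint_pos']); p0,R0,_=fk(q0)
for x in((.40,-.1,.5),):
    q=ik(q0,np.array(x),R0,W); print(fk(q)[0].round(3),fk(q)[1][:,2].round(3),(100*R0.T@(np.array(x)-p0)).round(1))
    greedy(q,(0,0,-1),3,zmin=.2,rmin=.28,el=range(-60,61,30),az=range(-180,180,30))
E
```

```text
[ 0.4 -0.1  0.5] [ 0.543 -0.161 -0.824] [ -8.  -16.  -35.9]
0 [23. -6. -1.] 32.9 [ 0.371 -0.108  0.477] [ 0.521 -0.155 -0.839] w [ 0.2  -0.06  0.76] [ -38.  -52.  116.   12.   85. -110.]
1 [23.  5. -1.] 30.4 [ 0.366 -0.088  0.46 ] [ 0.483 -0.148 -0.863] w [ 0.2  -0.04  0.75] [ -33.  -52.  117.    8.   86. -105.]
2 [23. -6.  0.] 27.8 [ 0.353 -0.099  0.443] [ 0.445 -0.139 -0.885] w [ 0.2  -0.05  0.74] [ -36.  -52.  118.    9.   88. -108.]
real	0m4.618s
user	0m4.942s
sys	0m0.149s
```

Run:
```python
from plan import *
q0=np.radians(robot.get_state()['joint_pos']); p0,R0,_=fk(q0)
for x in((.40,-.1,.5),(.42,-.1,.4),(.45,-.15,.45)):
  for row in((24,0,0),(24,0,-4),(24,0,4),(24,0,8)):
    q=ik(q0,np.array(x),R0,W)
    print(x,row)
    for i in range(16):
        q=call(q,[(*row,0)],W)
        if i%5==0 or tiltdeg(q)<5: print(i,round(tiltdeg(q),1),fk(q)[0].round(3),fk(q)[1][:,2].round(3),fk(q)[2].round(2),np.degrees(q).round(0))
        if tiltdeg(q)<4:break
```

```text
(0.4, -0.1, 0.5) (24, 0, 0)
0 32.9 [ 0.376 -0.09   0.474] [ 0.52  -0.157 -0.84 ] [ 0.2  -0.04  0.75] [ -33.  -52.  117.    9.   84. -105.]
5 20.9 [ 0.324 -0.012  0.387] [ 0.318 -0.161 -0.934] [0.22 0.04 0.7 ] [-10. -52. 122.  -6.  90. -83.]
10 18.5 [0.137 0.147 0.315] [ 0.216 -0.233 -0.948] [0.06 0.22 0.63] [ 54. -52. 130. -19. 106. -22.]
15 18.5 [-0.15   0.236  0.228] [ 0.216 -0.233 -0.948] [-0.22  0.31  0.54] [113. -22. 122.  -6.  97.  42.]
(0.4, -0.1, 0.5) (24, 0, -4)
0 32.8 [ 0.373 -0.089  0.483] [ 0.519 -0.157 -0.84 ] [ 0.2  -0.04  0.76] [ -33.  -52.  115.    9.   85. -105.]
5 21.0 [0.294 0.006 0.463] [ 0.316 -0.169 -0.934] [0.19 0.06 0.77] [ -5. -52. 114.  -8.  99. -80.]
10 19.6 [0.051 0.15  0.438] [ 0.259 -0.214 -0.942] [-0.04  0.22  0.75] [ 79. -49. 115. -20. 122.  -3.]
15 19.6 [-0.242  0.247  0.39 ] [ 0.259 -0.214 -0.942] [-0.33  0.32  0.7 ] [126. -14.  99.  -5. 114.  53.]
(0.4, -0.1, 0.5) (24, 0, 4)
0 33.1 [ 0.38  -0.092  0.464] [ 0.522 -0.157 -0.838] [ 0.21 -0.04  0.74] [ -33.  -52.  118.    9.   83. -105.]
5 21.8 [ 0.347 -0.034  0.312] [ 0.337 -0.154 -0.929] [0.23 0.02 0.
[... 3683 characters left out ...]
]
10 15.8 [ 0.219 -0.188  0.128] [ 0.271  0.029 -0.962] [ 0.13 -0.2   0.45] [ -76.  -49.  147.   16.   80. -154.]
15 7.0 [ 0.126 -0.177  0.117] [ 0.06   0.106 -0.993] [ 0.11 -0.21  0.45] [ -83.  -49.  147.    4.   87. -154.]
(0.45, -0.15, 0.45) (24, 0, 8)
0 34.5 [ 0.414 -0.139  0.4  ] [ 0.543 -0.161 -0.824] [ 0.23 -0.09  0.68] [ -39.  -48.  123.   13.   73. -112.]
5 27.2 [ 0.353 -0.139  0.164] [ 0.443 -0.112 -0.89 ] [ 0.21 -0.1   0.46] [ -46.  -52.  147.   16.   62. -125.]
10 15.9 [ 0.29  -0.182  0.034] [ 0.274  0.005 -0.962] [ 0.2  -0.18  0.35] [ -60.  -27.  147.   17.   53. -144.]
15 6.4 [ 0.172 -0.183 -0.111] [ 0.072  0.084 -0.994] [ 0.15 -0.21  0.22] [ -73.    3.  147.   10.   34. -154.]
```

Run:
```python
from plan import *
q0=np.radians(robot.get_state()['joint_pos']); p0,R0,_=fk(q0)
for x in((.40,-.03,.5),(.42,-.035,.45),(.42,-.03,.4)):
  for el in(0,-15,-30):
   for lat in(0,10,-10):
    q=ik(q0,np.array(x),R0,W); print(x,el,lat,fk(q)[0].round(3),np.degrees(q).round(0)[0])
    for i in range(16):
        a=q[0]+np.radians(lat); e=np.radians(el); d=np.array([-np.cos(a)*np.cos(e),-np.sin(a)*np.cos(e),np.sin(e)])
        r=(fk(q)[1].T@d*24).round(0)
        q=call(q,[(*r,0)],W)
        if i in(7,11) or tiltdeg(q)<4: print(i,r,round(tiltdeg(q),1),fk(q)[0].round(3),fk(q)[1][:,2].round(3),fk(q)[2].round(2),np.degrees(q).round(0))
        if tiltdeg(q)<4:break
```

```text
(0.4, -0.03, 0.5) 0 0 [ 0.4  -0.03  0.5 ] -15.0
7 [  4. -24.   2.] 30.1 [0.072 0.005 0.628] [ 0.395 -0.308 -0.865] [-0.06  0.11  0.92] [ 80. -52.  97. -45. 141. -25.]
11 [ -4. -23.   7.] 31.6 [ 0.049 -0.128  0.74 ] [ 0.391 -0.349 -0.852] [-0.08 -0.01  1.02] [ 79. -52.  80. -71. 152. -55.]
(0.4, -0.03, 0.5) 0 10 [ 0.4  -0.03  0.5 ] -15.0
7 [ 10. -22.  -1.] 27.1 [0.099 0.01  0.639] [ 0.343 -0.299 -0.89 ] [-0.02  0.11  0.94] [ 53. -52.  94. -39. 133. -46.]
11 [ -6. -22.   8.] 30.1 [ 0.038 -0.128  0.741] [ 0.367 -0.342 -0.865] [-0.08 -0.01  1.03] [ 75. -52.  79. -69. 152. -58.]
(0.4, -0.03, 0.5) 0 -10 [ 0.4  -0.03  0.5 ] -15.0
7 [  1. -24.   3.] 32.0 [ 0.051 -0.     0.611] [ 0.437 -0.3   -0.848] [-0.1   0.1   0.89] [ 99. -52. 100. -45. 147.  -8.]
11 [ -2. -23.   6.] 32.5 [ 0.059 -0.109  0.725] [ 0.409 -0.347 -0.844] [-0.08  0.01  1.01] [ 84. -52.  83. -69. 152. -48.]
(0.4, -0.03, 0.5) -15 0 [ 0.4  -0.03  0.5 ] -15.0
7 [ 12. -20.   5.] 28.5 [0.15  0.073 0.489] [ 0.32  -0.353 -0.879] [0.04 0.19 0.78] [ 54. -52. 113. -33. 121. -33.]
11 [  0. -19.  14.] 34.1 [0.03  0.03  0.493] [ 0.304 -0.47
[... 6002 characters left out ...]
81. -33.]
11 [ 12. -15.  14.] 29.4 [0.157 0.088 0.131] [ 0.213 -0.442 -0.872] [0.09 0.24 0.42] [ 52. -42. 147. -26.  89. -12.]
(0.42, -0.03, 0.4) -30 10 [ 0.42 -0.03  0.4 ] -13.0
7 [ 20. -11.   7.] 23.7 [0.29  0.02  0.156] [ 0.278 -0.291 -0.915] [0.2  0.12 0.46] [ 11. -52. 147. -21.  73. -55.]
11 [ 17. -12.  11.] 22.2 [0.229 0.031 0.13 ] [ 0.119 -0.359 -0.926] [0.19 0.15 0.44] [ 20. -47. 147. -23.  80. -45.]
(0.42, -0.03, 0.4) -30 -10 [ 0.42 -0.03  0.4 ] -13.0
7 [ 17. -15.   7.] 30.0 [0.197 0.103 0.172] [ 0.367 -0.339 -0.866] [0.07 0.22 0.46] [ 51. -52. 147. -30.  87. -17.]
11 [  9. -17.  15.] 33.5 [0.068 0.1   0.135] [ 0.316 -0.452 -0.834] [-0.04  0.25  0.41] [ 81. -40. 147. -23.  98.  14.]
```

```bash
cat >> plan.py <<'E'
def beam(q,goal,n,cons,nb=6,L=24,stop=3.,dirs=None,pen=lambda q:0):
    goal=np.array(goal)/np.linalg.norm(goal); B=[(0,q,[])]
    for i in range(n):
        C=[]
        for _,q,rows in B:
            R=fk(q)[1]
            for d in dirs(q):
                r=(R.T@d*L).round(0); q2=call(q,[(*r,0)],W)
                if not cons(q2): continue
                an=np.degrees(np.arccos(np.clip(fk(q2)[1][:,2]@goal,-1,1)))
                C.append((an+pen(q2),q2,rows+[(tuple(r),round(an,1),fk(q2)[0].round(3),fk(q2)[1][:,2].round(3),fk(q2)[2].round(2),np.degrees(q2).round(0))]))
        if not C: print("dead",i);break
        C.sort(key=lambda c:c[0]); B=[];seen=[]
        for c in C:
            if all(np.linalg.norm(c[1]-s)>.03 for s in seen): B.append(c);seen.append(c[1])
            if len(B)>=nb:break
        if B[0][2][-1][1]<stop:break
    for k,r in enumerate(B[0][2]):print(k,*r)
    return B[0]
def dset(azs,els):
    def f(q):
        return [np.array([np.cos(e)*np.cos(a),np.cos(e)*np.sin(a),np.sin(e)]) for e in np.radians(els) for a in np.radians(azs)+q[0]]
    return f
E
time python3 - <<'E'
from plan import *
q0=np.radians(robot.get_state()['joint_pos']); p0,R0,_=fk(q0)
def cons(q):
    p,R,w=fk(q); return p[2]>.17 and np.hypot(*p[:2])>.28 and np.hypot(*w[:2])>.17
for x in((.42,-.08,.45),):
    q=ik(q0,np.array(x),R0,W); print((100*R0.T@(np.array(x)-p0)).round(1),np.degrees(q).round(0))
    beam(q,(0,0,-1),18,cons,nb=5,dirs=dset(range(90,271,20),(-50,-25,0,25)),pen=lambda q:.05*abs(np.degrees(q[0])+18))
E
```

```text
[ -6.3 -13.5 -31.1] [-25. -48. 118.   5.  76. -99.]
0 (np.float64(20.0), np.float64(-0.0), np.float64(-14.0)) 33.0 [ 0.385 -0.063  0.458] [ 0.521 -0.161 -0.838] [ 0.21 -0.01  0.74] [-24. -52. 118.   4.  81. -97.]
1 (np.float64(22.0), np.float64(-8.0), np.float64(-2.0)) 30.5 [ 0.373 -0.073  0.444] [ 0.481 -0.158 -0.862] [ 0.21 -0.02  0.73] [ -27.  -52.  119.    5.   83. -100.]
2 (np.float64(24.0), np.float64(0.0), np.float64(-2.0)) 27.9 [ 0.363 -0.058  0.43 ] [ 0.441 -0.159 -0.883] [ 0.21 -0.    0.72] [-23. -52. 120.   1.  85. -96.]
3 (np.float64(22.0), np.float64(-9.0), np.float64(-0.0)) 25.4 [ 0.35  -0.07   0.415] [ 0.399 -0.156 -0.903] [ 0.22 -0.02  0.72] [-26. -52. 121.   2.  86. -98.]
4 (np.float64(23.0), np.float64(-8.0), np.float64(1.0)) 22.8 [ 0.338 -0.08   0.399] [ 0.357 -0.152 -0.922] [ 0.22 -0.03  0.71] [ -29.  -52.  122.    2.   88. -101.]
5 (np.float64(22.0), np.float64(0.0), np.float64(-9.0)) 20.4 [ 0.32  -0.064  0.411] [ 0.315 -0.149 -0.937] [ 0.21 -0.01  0.72] [-25. -52. 120.  -0.  92. -98.]
6 (np.float64(22.0), np.float64(-8.0), np.float64(3.0)) 17.9 [ 0.307 -0.074  0
[... 1193 characters left out ...]
18. -42. 135.  -5.  80. -90.]
14 (np.float64(13.0), np.float64(16.0), np.float64(-13.0)) 8.4 [0.287 0.004 0.233] [ 0.089 -0.116 -0.989] [0.26 0.04 0.56] [ -8. -47. 134.  -6.  87. -80.]
15 (np.float64(-2.0), np.float64(-20.0), np.float64(12.0)) 8.4 [ 0.278 -0.051  0.207] [ 0.089 -0.116 -0.989] [ 0.25 -0.01  0.54] [-21. -49. 138.  -4.  84. -93.]
16 (np.float64(-3.0), np.float64(21.0), np.float64(-12.0)) 8.4 [0.3   0.001 0.234] [ 0.089 -0.116 -0.989] [0.27 0.04 0.56] [ -8. -44. 133.  -6.  85. -80.]
17 (np.float64(5.0), np.float64(-14.0), np.float64(19.0)) 8.4 [ 0.28  -0.035  0.186] [ 0.089 -0.116 -0.989] [0.25 0.   0.52] [-18. -48. 140.  -5.  82. -89.]
real	1m37.432s
user	1m36.206s
sys	0m0.113s
```

```bash
time python3 - <<'E'
from plan import *
q0=np.radians(robot.get_state()['joint_pos']); p0,R0,_=fk(q0)
def cons(q):
    p,R,w=fk(q); return p[2]>.2 and np.hypot(*p[:2])>.27 and np.hypot(*w[:2])>.17
for x in((.39,-.17,.46),):
    q=ik(q0,np.array(x),R0,W); print((100*R0.T@(np.array(x)-p0)).round(1),np.degrees(q).round(0))
    beam(q,(0,0,-1),12,cons,nb=2,dirs=dset(range(110,251,20),(-40,-15,10)),pen=lambda q:.05*abs(np.degrees(q[0])+38))
E
```

```text
[ -6.6 -23.  -32.1] [ -48.  -48.  117.   18.   81. -120.]
0 (np.float64(21.0), np.float64(9.0), np.float64(-7.0)) 33.0 [ 0.367 -0.143  0.452] [ 0.523 -0.15  -0.839] [ 0.19 -0.09  0.73] [ -47.  -52.  119.   17.   85. -118.]
1 (np.float64(22.0), np.float64(8.0), np.float64(-7.0)) 30.3 [ 0.359 -0.123  0.45 ] [ 0.487 -0.135 -0.863] [ 0.2  -0.08  0.74] [ -44.  -52.  118.   14.   87. -115.]
2 (np.float64(22.0), np.float64(7.0), np.float64(-6.0)) 27.7 [ 0.35  -0.102  0.449] [ 0.448 -0.123 -0.885] [ 0.2  -0.06  0.74] [ -39.  -52.  118.   11.   89. -110.]
3 (np.float64(23.0), np.float64(5.0), np.float64(-5.0)) 25.0 [ 0.339 -0.082  0.447] [ 0.407 -0.115 -0.906] [ 0.2  -0.04  0.75] [ -34.  -52.  117.    8.   91. -106.]
4 (np.float64(23.0), np.float64(-5.0), np.float64(-4.0)) 22.3 [ 0.321 -0.09   0.445] [ 0.366 -0.103 -0.925] [ 0.2  -0.06  0.75] [ -38.  -52.  116.    8.   95. -109.]
5 (np.float64(24.0), np.float64(-3.0), np.float64(-3.0)) 19.6 [ 0.302 -0.094  0.444] [ 0.324 -0.089 -0.942] [ 0.19 -0.06  0.76] [ -41.  -52.  116.    8.   98. -112.]
6 (np.float64(23.0), np.float64(6.0), np.float64(-
[... 284 characters left out ...]
p.float64(21.0), np.float64(-3.0), np.float64(10.0)) 12.0 [ 0.275 -0.082  0.39 ] [ 0.199 -0.056 -0.978] [ 0.21 -0.06  0.72] [ -38.  -52.  121.    5.  101. -110.]
9 (np.float64(24.0), np.float64(-3.0), np.float64(1.0)) 9.3 [ 0.257 -0.088  0.386] [ 0.156 -0.04  -0.987] [ 0.2  -0.07  0.72] [ -41.  -52.  121.    4.  103. -113.]
10 (np.float64(7.0), np.float64(18.0), np.float64(15.0)) 8.5 [ 0.272 -0.042  0.348] [ 0.142 -0.039 -0.989] [ 0.22 -0.03  0.68] [ -28.  -52.  125.    2.   99. -101.]
11 (np.float64(12.0), np.float64(-16.0), np.float64(14.0)) 7.0 [ 0.26  -0.082  0.312] [ 0.117 -0.031 -0.993] [ 0.22 -0.07  0.64] [ -38.  -52.  128.    3.   97. -111.]
real	0m19.503s
user	0m19.292s
sys	0m0.236s
```

```bash
python3 -m pendant '0 0 -5 0 2; -2 -8 -15 0 2; -6.6 -23 -32 0 2; -6.6 -23 -32 0 2; -6.6 -23 -32 0 2' | grep -E "t:|pos|width"; python3 -m pendant '-3 -11 -13 0 2; -3 -11 -13 0 2; -3 -11 -13 0 2'| grep -E "t:|pos|rot|width"; python3 -c "
from plan import *
s=robot.get_state();R=s['tcp_rot'];print((100*R.T@(np.array([.39,-.17,.46])-s['tool_pos'])).round(1),s['joint_pos'].round(1))"
```

```text
t: 11.68
tool_pos: [0.4386, -0.1106, 0.3793]
tcp_rot: [[-0.791, 0.283, 0.542], [0.232, 0.959, -0.161], [-0.566, -0.001, -0.825]]
width: 0.0247
t: 12.05
tool_pos: [0.3606, -0.203, 0.5044]
tcp_rot: [[-0.79, 0.285, 0.542], [0.234, 0.958, -0.164], [-0.566, -0.003, -0.824]]
width: 0.0249
[1.  4.  4.7] [ -59.3  -46.6  111.4   22.5   88.4 -127.9]
```

```bash
g(){ grep -E "pos|rot"; }; python3 -m pendant '21 9 4 0 2'|g; python3 -m pendant '21 9 -1 0 2'|g; python3 -m pendant '22 8 -4 0 2'|g; python3 -m pendant '22 8 -5 0 2'|g; python3 -c "
from plan import *
s=robot.get_state();print(s['joint_pos'].round(1),s['t'])"
```

```text
tool_pos: [0.3425, -0.1812, 0.4714]
tcp_rot: [[-0.796, 0.288, 0.533], [0.239, 0.957, -0.161], [-0.557, -0.001, -0.831]]
tool_pos: [0.3391, -0.1671, 0.4483]
tcp_rot: [[-0.821, 0.278, 0.499], [0.247, 0.96, -0.129], [-0.515, 0.018, -0.857]]
tool_pos: [0.3311, -0.1567, 0.4434]
tcp_rot: [[-0.84, 0.267, 0.471], [0.247, 0.963, -0.106], [-0.482, 0.028, -0.876]]
tool_pos: [0.3203, -0.1469, 0.4429]
tcp_rot: [[-0.859, 0.26, 0.441], [0.249, 0.965, -0.083], [-0.447, 0.038, -0.894]]
[ -56.5  -52.3  117.9   18.8   94.8 -126. ] 12.55
```

```bash
cat > b1.py <<'E'
from plan import *
import sys
def cons(q):
    p,R,w=fk(q); return p[2]>.2 and np.hypot(*p[:2])>.26 and np.hypot(*w[:2])>.17
q=np.radians(robot.get_state()['joint_pos'])
c=float(sys.argv[1])
beam(q,(0,0,-1),int(sys.argv[2]),cons,nb=3,dirs=dset(range(110,251,20),(-40,-15,10)),pen=lambda q:.08*abs(np.degrees(q[0])-c))
E
python3 b1.py -30 9
```

```text
0 (np.float64(16.0), np.float64(18.0), np.float64(-0.0)) 24.5 [ 0.33  -0.106  0.438] [ 0.409 -0.069 -0.91 ] [ 0.19 -0.08  0.74] [ -45.  -52.  118.   14.   94. -116.]
1 (np.float64(23.0), np.float64(8.0), np.float64(-3.0)) 21.9 [ 0.322 -0.085  0.435] [ 0.369 -0.055 -0.928] [ 0.2  -0.07  0.74] [ -40.  -52.  118.   11.   96. -112.]
2 (np.float64(23.0), np.float64(6.0), np.float64(-2.0)) 19.2 [ 0.311 -0.064  0.433] [ 0.327 -0.045 -0.944] [ 0.2  -0.05  0.75] [ -36.  -52.  117.    9.   98. -108.]
3 (np.float64(24.0), np.float64(4.0), np.float64(-1.0)) 16.6 [ 0.3   -0.044  0.43 ] [ 0.283 -0.039 -0.958] [ 0.2  -0.03  0.75] [ -31.  -52.  117.    7.  100. -104.]
4 (np.float64(21.0), np.float64(-5.0), np.float64(10.0)) 14.1 [ 0.292 -0.051  0.4  ] [ 0.242 -0.031 -0.97 ] [ 0.21 -0.04  0.72] [ -32.  -52.  120.    6.  100. -105.]
5 (np.float64(24.0), np.float64(3.0), np.float64(1.0)) 11.5 [ 0.28  -0.033  0.395] [ 0.197 -0.025 -0.98 ] [ 0.21 -0.02  0.72] [ -28.  -52.  120.    4.  102. -101.]
6 (np.float64(20.0), np.float64(-6.0), np.float64(12.0)) 9.1 [ 0.273 -0.041  0.363] [ 0.156 -0.019 -0.988] [ 0.22 -0.03  0.69] [ -30.  -52.  123.    4.  101. -103.]
7 (np.float64(20.0), np.float64(-5.0), np.float64(12.0)) 6.7 [ 0.264 -0.049  0.33 ] [ 0.116 -0.011 -0.993] [ 0.22 -0.04  0.66] [ -31.  -52.  126.    3.  100. -105.]
8 (np.float64(18.0), np.float64(8.0), np.float64(14.0)) 4.7 [ 0.262 -0.019  0.293] [ 0.082 -0.009 -0.997] [ 0.23 -0.02  0.63] [-23. -52. 130.   1.  98. -98.]
```

```bash
g(){ grep -E "pos|rot"; }; python3 -m pendant '16 18 0 0 2'|g; python3 -m pendant '23 8 -3 0 2'|g; python3 -m pendant '23 6 -2 0 2'|g; python3 -m pendant '24 4 -1 0 2'|g; python3 b1.py -28 6
```

```text
tool_pos: [0.3302, -0.1098, 0.4382]
tcp_rot: [[-0.87, 0.27, 0.412], [0.262, 0.962, -0.077], [-0.417, 0.041, -0.908]]
tool_pos: [0.3246, -0.0847, 0.4361]
tcp_rot: [[-0.889, 0.258, 0.378], [0.255, 0.965, -0.059], [-0.38, 0.044, -0.924]]
tool_pos: [0.3161, -0.0645, 0.4334]
tcp_rot: [[-0.904, 0.258, 0.34], [0.256, 0.965, -0.05], [-0.341, 0.042, -0.939]]
tool_pos: [0.306, -0.0455, 0.43]
tcp_rot: [[-0.918, 0.259, 0.301], [0.258, 0.965, -0.044], [-0.302, 0.037, -0.953]]
0 (np.float64(22.0), np.float64(1.0), np.float64(9.0)) 15.2 [ 0.301 -0.033  0.402] [ 0.26  -0.041 -0.965] [ 0.21 -0.02  0.72] [ -27.  -52.  120.    5.   98. -100.]
1 (np.float64(23.0), np.float64(-8.0), np.float64(0.0)) 12.6 [ 0.285 -0.044  0.398] [ 0.215 -0.034 -0.976] [ 0.21 -0.03  0.72] [ -30.  -52.  120.    5.  101. -103.]
2 (np.float64(24.0), np.float64(2.0), np.float64(1.0)) 9.9 [ 0.272 -0.026  0.395] [ 0.169 -0.03  -0.985] [ 0.21 -0.02  0.72] [-26. -52. 120.   3. 103. -99.]
3 (np.float64(20.0), np.float64(-6.0), np.float64(12.0)) 7.5 [ 0.264 -0.033  0.364] [ 0.127 -0.025 -0.992] [ 0.22 -0.02  0.7 ] [ -27.  -52.  123.    2.  102. -101.]
4 (np.float64(16.0), np.float64(-12.0), np.float64(13.0)) 5.4 [ 0.253 -0.062  0.331] [ 0.093 -0.017 -0.996] [ 0.22 -0.06  0.66] [ -34.  -52.  126.    2.  101. -108.]
5 (np.float64(8.0), np.float64(17.0), np.float64(15.0)) 4.7 [ 0.261 -0.015  0.292] [ 0.08  -0.016 -0.997] [ 0.23 -0.01  0.62] [-22. -52. 130.   1.  97. -96.]
```

```bash
g(){ grep -E "pos|rot|force"; }; python3 -m pendant '22 1 9 0 2'|g; python3 -m pendant '23 -8 0 0 2'|g; python3 -m pendant '24 2 1 0 2'|g; python3 -m pendant '20 -6 12 0 2'|g; python3 -m pendant '20 0 12 0 2'|g;  python3 -m pendant '0 0 0 0 2';python3 -c "
from plan import *
s=robot.get_state();print(s['joint_pos'].round(1),s['t'])"
```

```text
tool_pos: [0.3032, -0.0333, 0.4034]
tcp_rot: [[-0.928, 0.261, 0.267], [0.259, 0.965, -0.042], [-0.268, 0.03, -0.963]]
force: [0.2, -0.2, 0.1]
tool_pos: [0.2873, -0.0435, 0.3968]
tcp_rot: [[-0.941, 0.257, 0.222], [0.256, 0.966, -0.031], [-0.222, 0.027, -0.975]]
force: [-0.9, -0.5, -0.5]
tool_pos: [0.2757, -0.0289, 0.3945]
tcp_rot: [[-0.946, 0.268, 0.182], [0.267, 0.963, -0.031], [-0.184, 0.019, -0.983]]
force: [0.4, 0.3, 0.0]
tool_pos: [0.2708, -0.035, 0.3656]
tcp_rot: [[-0.953, 0.263, 0.149], [0.262, 0.965, -0.027], [-0.151, 0.013, -0.988]]
force: [-0.1, 0.3, -0.4]
tool_pos: [0.2652, -0.0258, 0.3312]
tcp_rot: [[-0.957, 0.268, 0.11], [0.266, 0.964, -0.024], [-0.112, 0.006, -0.994]]
force: [0.5, 0.0, -1.0]
t: 13.8
tool_pos: [0.2645, -0.0247, 0.3297]
tcp_rot: [[-0.958, 0.265, 0.106], [0.264, 0.964, -0.021], [-0.108, 0.008, -0.994]]
force: [-0.2, -0.7, 0.3]
width: 0.0244
[-24.4 -52.3 126.5   1.4  99.7 -98.7] 13.8
```

```bash
g(){ grep -E "t:|pos|rot|force"; }; python3 -m pendant '18 -12 10 0 2'|g; python3 -m pendant '22 0 -2 0 2'|g; python3 -m pendant '-2 0 0 0 2'|g;python3 -c "
from h import *
go((.4655,-.2755,.26),(.4655,-.2755,.20));print(robot.get_state()['joint_pos'].round(1))"
```

```text
t: 13.92
tool_pos: [0.2546, -0.0517, 0.3077]
tcp_rot: [[-0.962, 0.261, 0.079], [0.261, 0.965, -0.018], [-0.081, 0.004, -0.997]]
force: [0.4, -0.5, -0.7]
t: 14.05
tool_pos: [0.2386, -0.0448, 0.3123]
tcp_rot: [[-0.962, 0.271, 0.031], [0.271, 0.963, -0.008], [-0.032, 0.001, -0.999]]
force: [-0.6, 0.9, -0.5]
t: 14.18
tool_pos: [0.2593, -0.0497, 0.3162]
tcp_rot: [[-0.962, 0.269, 0.037], [0.269, 0.963, -0.011], [-0.039, -0.0, -0.999]]
force: [0.0, 0.3, -0.4]
target [ 0.4655 -0.2755  0.26  ] row cm [-25.69 -16.21   6.63] n 4.974638824518397
target [ 0.4655 -0.2755  0.2   ] row cm [-25.46 -16.2   12.62] n 5.233895633706429
[ -28.8  -48.4  126.1    0.5  100.1 -103.1]
```

```bash
g(){ grep -E "t:|pos|rot|force"; }; python3 -m pendant '-25.2 -16.2 6 0 2;-25.2 -16.2 9 0 2;-25.2 -16.2 12.6 0 2;-25.2 -16.2 12.6 0 2;-25.2 -16.2 12.6 0 2'|g; python3 -m pendant '-1 -0.5 0.5 0 2; -1 -0.5 0.5 0 2'|g;python3 -c "
from h import *
go((.4627,-.2747,.20))
crop('side','s7.png',235,260,310,380,6);crop('top','t7.png',345,215,405,265,10)"
```

```text
t: 14.8
tool_pos: [0.4557, -0.2664, 0.2033]
tcp_rot: [[-0.963, 0.267, 0.036], [0.267, 0.964, -0.011], [-0.037, -0.001, -0.999]]
force: [-0.2, 0.5, 1.2]
t: 15.05
tool_pos: [0.4622, -0.272, 0.1983]
tcp_rot: [[-0.963, 0.268, 0.033], [0.268, 0.963, -0.008], [-0.034, 0.001, -0.999]]
force: [-0.5, -0.3, -0.1]
target [ 0.4627 -0.2747  0.2   ] row cm [-0.13 -0.25 -0.17] n 0.052495738669426084
```

View pics/s7.png

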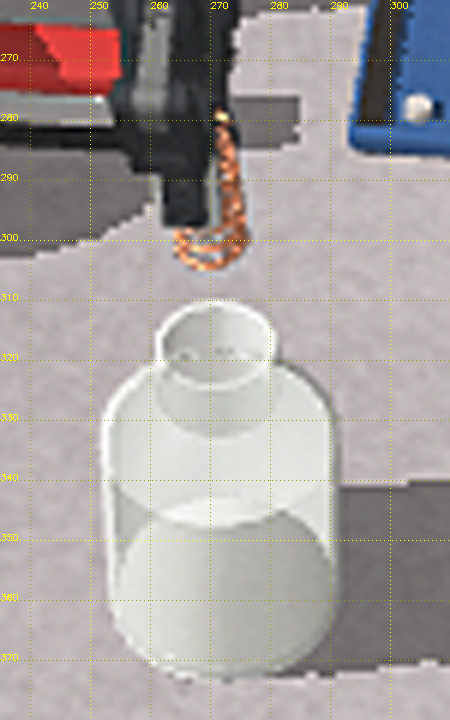

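View pics/t7.png

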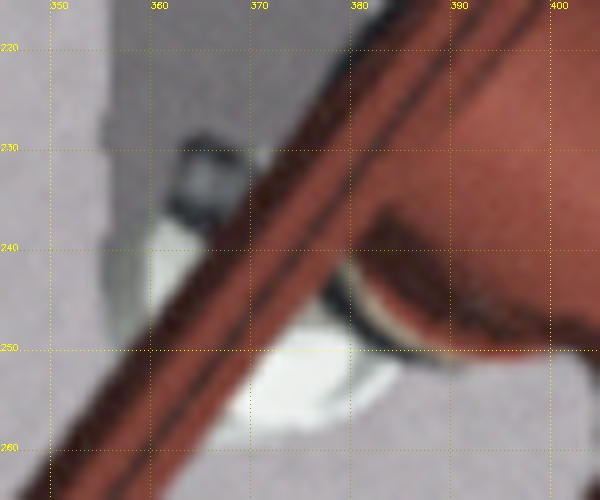

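Run:
```python
from h import *
s=robot.get_state();R=s['tcp_rot'];p=s['tool_pos']
for dx in(0,-.003):
  b=p+R@[dx,0,.0245]; print(b, proj('side',b)+.5)
z=b[2]
print("spring",onz('side',(269.3,300.2),z))
print("rim",onz('side',(270.2,316.8),.130),onz('top',(374.7,241.7),.130))
for c in((.4655,-.2755),(.4655,-.278)):
  a=np.linspace(0,2*np.pi,90); 
  for n in('side','top'):
    P_=proj(n,np.c_[c[0]+.022*np.cos(a),c[1]+.022*np.sin(a),0*a+.13])+.5; print(c,n,P_.min(0).round(1),P_.max(0).round(1))
```

```text
[ 0.46275798 -0.27168514  0.17524906] [[268.34315028 300.07661286]]
[ 0.46564662 -0.27248758  0.17535794] [[269.76334854 300.13022199]]
spring [ 0.46548102 -0.27418351  0.17535794]
rim [ 0.46558527 -0.27724809  0.13      ] [ 0.46421606 -0.27222163  0.13      ]
(0.4655, -0.2755) side [260.2 309.3] [280.9 324.3]
(0.4655, -0.2755) top [369.  234.6] [383.5 249. ]
(0.4655, -0.278) side [260.4 310.2] [281.  325.2]
(0.4655, -0.278) top [369.8 234.6] [384.3 249. ]
```

```bash
python3 -m pendant '-0.1 -0.25 1 0 2;-0.1 -0.25 3 0 2;-0.1 -0.25 4.5 0 2;-0.1 -0.25 5.5 0 2;-0.1 -0.25 6 0 2';python3 -m pendant '0 0 0 0 2';python3 -c "
from h import *
crop('side','s8.png',235,260,310,380,6)"
```

```text
t: 15.78
tool_pos: [0.4634, -0.2745, 0.1372]
tcp_rot: [[-0.963, 0.268, 0.032], [0.268, 0.963, -0.008], [-0.033, 0.001, -0.999]]
force: [0.2, 0.8, 0.5]
width: 0.0248
t: 15.9
tool_pos: [0.4635, -0.2747, 0.1376]
tcp_rot: [[-0.963, 0.268, 0.032], [0.268, 0.963, -0.008], [-0.033, 0.001, -0.999]]
force: [-0.9, 0.6, -0.7]
width: 0.0248
```

View pics/s8.png

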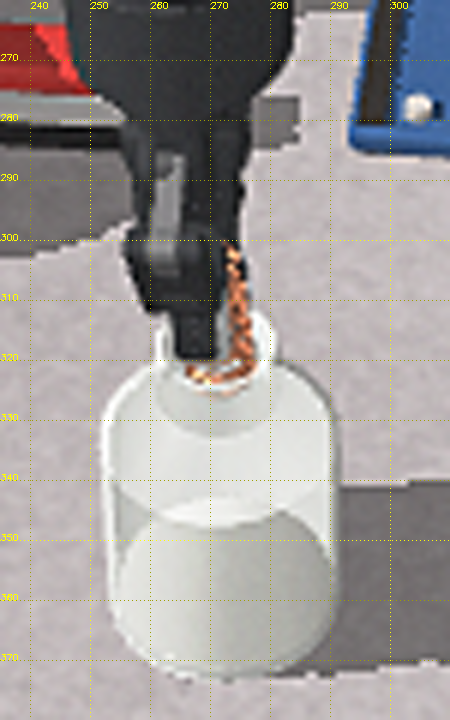

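```bash
python3 -m pendant '0 0 0 0 4.5;0 0 0 0 4.5;0 0 0 0 4.5';python3 -m pendant '0 0 -3 0 4.5;0 0 -8 0 4.5;0 0 -8 0 4.5';python3 -c "
from h import *
crop('side','s9.png',235,260,310,380,6)"
```

```text
t: 16.32
tool_pos: [0.4637, -0.2748, 0.138]
tcp_rot: [[-0.963, 0.268, 0.033], [0.268, 0.963, -0.008], [-0.034, 0.001, -0.999]]
force: [0.5, 1.1, -1.2]
width: 0.0449
t: 16.7
tool_pos: [0.4633, -0.276, 0.2228]
tcp_rot: [[-0.962, 0.269, 0.04], [0.268, 0.963, -0.014], [-0.042, -0.003, -0.999]]
force: [0.1, -0.6, -0.5]
width: 0.0446
```

View pics/s9.png

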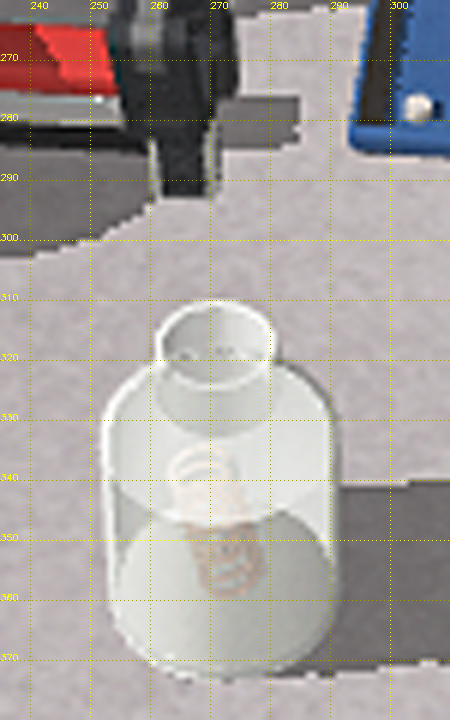

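```bash
python3 -c "
from h import *
crop('side','s10.png',245,195,275,235,15);crop('top','t10.png',195,222,220,247,22)"
```

```text
(no output)
```

View pics/s10.png

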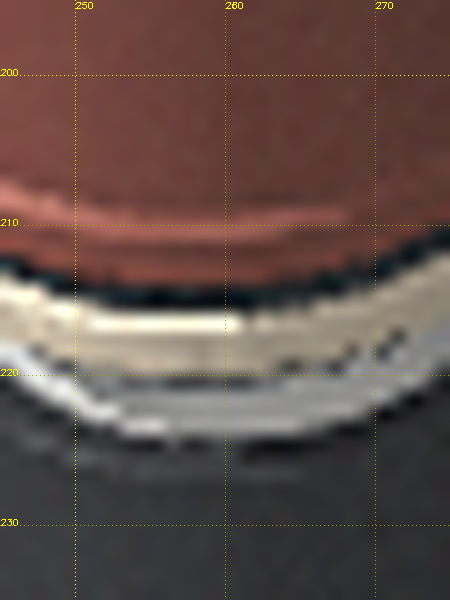

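View pics/t10.png

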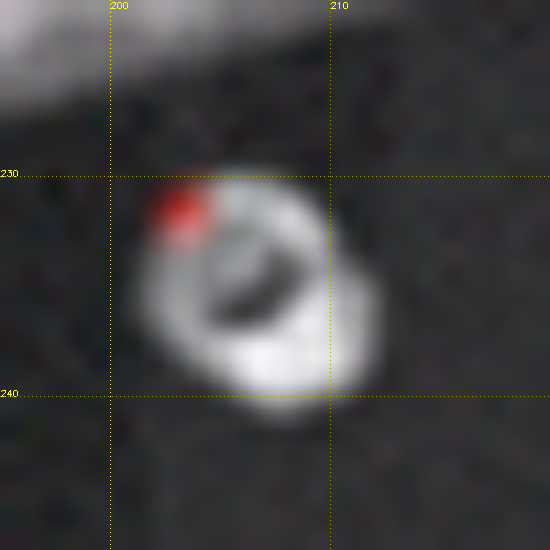

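```bash
python3 -c "
from h import *
print(onz('top',(205.3,233.6),.059),onz('top',(207.6,235.8),.004))
print(onz('side',(257.8,207.7),.059))
c=np.array([.4995,.2508,0]);print(proj('top',c+[0,0,.059])+.5,proj('top',c+[0,0,.004])+.5,proj('side',c+[0,0,.059])+.5,proj('side',c+[0,0,.004])+.5)
go((.4995,.2508,.2),(.4995,.2508,.03))"
```

```text
[0.50008441 0.25125562 0.059     ] [0.49922727 0.25129322 0.004     ]
[0.50171176 0.24967815 0.059     ]
[[205.94075582 234.28206971]] [[208.25147084 236.21657276]] [[257.53108403 208.07375453]] [[258.30284119 222.85712971]]
target [0.4995 0.2508 0.2   ] row cm [10.39 51.58  1.43] n 8.421546181424407
target [0.4995 0.2508 0.03  ] row cm [10.95 51.55 18.42] n 8.932851394419629
```

```bash
g(){ grep -E "t:|pos|rot|width"; }; python3 -m pendant '4 6 0 0 4;9 24 0 0 4;9 26 0 0 4;9 30 0 -0.3 4;9 31 0 -0.5 4'|g; python3 -c "
from h import *
go((.5003,.251,.12))"
```

```text
t: 17.48
tool_pos: [0.4547, 0.0365, 0.2135]
tcp_rot: [[-0.994, -0.108, 0.03], [-0.109, 0.994, -0.008], [-0.029, -0.011, -1.0]]
width: 0.0401
target [0.5003 0.251  0.12  ] row cm [-6.59 20.94  9.32] n 3.8148338325239477
```

```bash
g(){ grep -E "t:|pos|rot|width"; }; python3 -m pendant '-6.6 21 6 -0.68 4;-6.6 21 9 -0.68 4;-6.6 21 9 -0.68 4;-6.6 21 9 -0.68 4;-6.6 21 9 -0.68 4'|g; python3 -c "
from h import *
go((.5003,.251,.12),(.5003,.251,.03)); print(robot.get_state()['joint_pos'].round(1))
crop('side','s11.png',215,150,305,250,6);crop('top','t11.png',180,210,240,260,10)"
```

```text
t: 18.1
tool_pos: [0.4998, 0.2513, 0.12]
tcp_rot: [[-0.705, -0.709, 0.025], [-0.709, 0.705, -0.01], [-0.011, -0.025, -1.0]]
width: 0.0396
target [0.5003 0.251  0.12  ] row cm [-0.02 -0.06  0.01] n 0.009477993143160505
target [0.5003 0.251  0.03  ] row cm [0.08 0.17 9.  ] n 1.440702446079354
[  19.2    9.1  104.1   -1.1   65.7 -115.5]
```

View pics/s11.png

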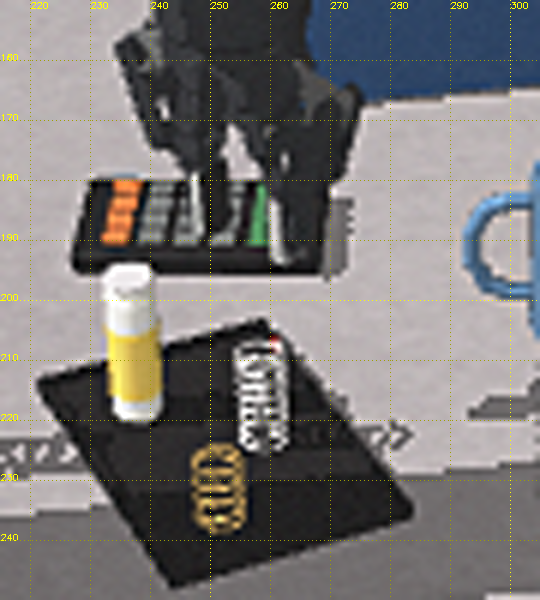

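View pics/t11.png

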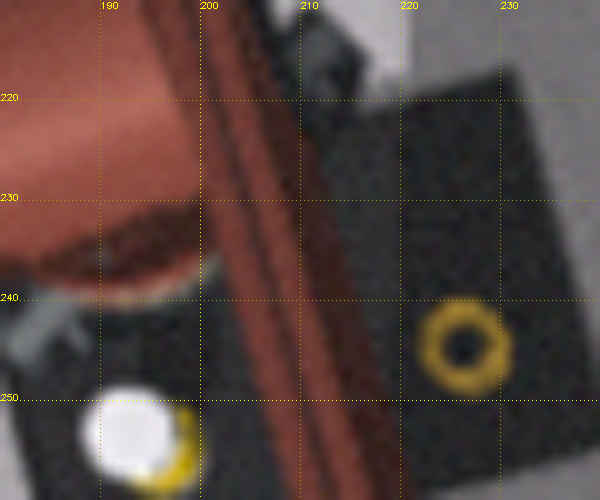

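```bash
g(){ grep -E "t:|pos|rot|width|force"; }; python3 -m pendant '0.05 0.05 3 0 4;0 0.1 6 0 4;0 0.1 8 0 4;0 0.1 9 0 4;0 0.1 9 0 4'|g; python3 -c "
from h import *
go((.501,.251,.03)); 
crop('side','s12.png',230,170,290,240,8)"
```

```text
t: 18.82
tool_pos: [0.5049, 0.2486, 0.0348]
tcp_rot: [[-0.709, -0.704, 0.032], [-0.705, 0.71, -0.008], [-0.017, -0.028, -0.999]]
force: [0.9, 0.7, 0.9]
width: 0.0399
target [0.501 0.251 0.03 ] row cm [0.11 0.46 0.46] n 0.10624036347527015
```

View pics/s12.png

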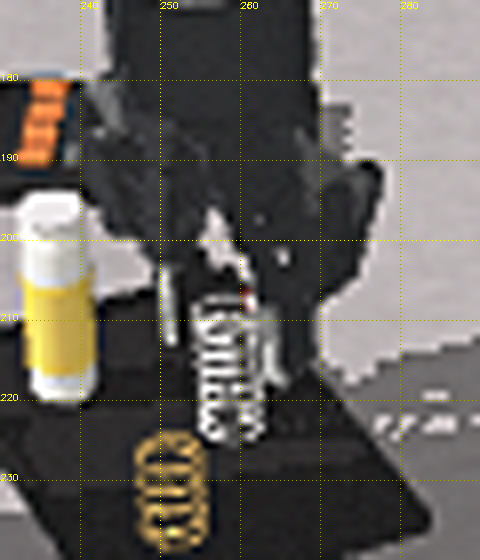

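```bash
g(){ grep -E "t:|pos|rot|width|force"; }; python3 -m pendant '0.1 0.4 0.4 0 4;0.1 0.4 0.4 0 4'|g; python3 -c "
from h import *
go((.501,.251,.03))"; python3 -m pendant '0 0 0 0 2.0;0 0 0 0 2;0 0 0 0 2;0 0 0 0 2'|g; python3 -c "
from h import *
go((.501,.251,.03));crop('side','s13.png',230,170,290,240,8)"
```

```text
t: 19.12
tool_pos: [0.5015, 0.2518, 0.031]
tcp_rot: [[-0.708, -0.705, 0.033], [-0.706, 0.708, -0.008], [-0.018, -0.029, -0.999]]
force: [0.3, -0.5, -0.5]
width: 0.0401
target [0.501 0.251 0.03 ] row cm [ 0.09 -0.02  0.1 ] n 0.022191075015373863
t: 19.62
tool_pos: [0.5018, 0.2519, 0.0312]
tcp_rot: [[-0.708, -0.705, 0.033], [-0.706, 0.709, -0.007], [-0.018, -0.028, -0.999]]
force: [-2.6, 1.1, 4.7]
width: 0.0248
target [0.501 0.251 0.03 ] row cm [ 0.12 -0.    0.12] n 0.026544510221652558
```

View pics/s13.png

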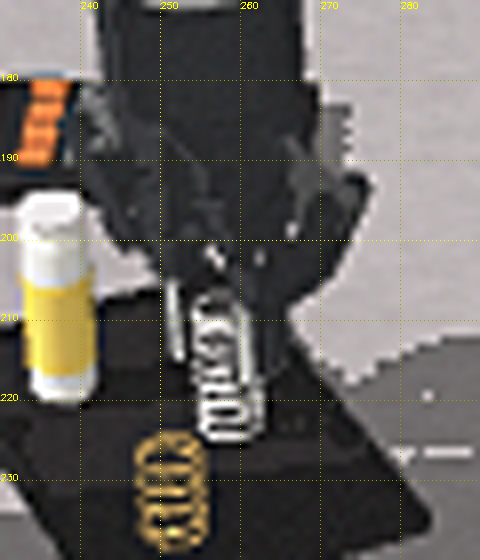

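```bash
g(){ grep -E "t:|pos|rot|width|force"; }; python3 -m pendant '-0.1 -0.1 -2 0 2;-0.1 -0.3 -8 0 2;-0.3 -0.5 -14 0 2;-0.3 -0.5 -18 0 2;-0.3 -0.5 -20 0.2 2'|g; python3 -c "
from h import *
crop('side','s14.png',220,130,310,240,6);go((.62,.05,.42),(.79,-.26,.5))"
```

```text
t: 20.3
tool_pos: [0.502, 0.252, 0.2339]
tcp_rot: [[-0.83, -0.557, 0.037], [-0.558, 0.83, -0.007], [-0.027, -0.026, -0.999]]
force: [0.2, 1.0, -1.1]
width: 0.0246
target [0.62 0.05 0.42] row cm [  0.79 -23.82 -17.82] n 4.762248388929432
target [ 0.79 -0.26  0.5 ] row cm [  3.41 -59.27 -24.97] n 10.304006975929045
```

View pics/s14.png

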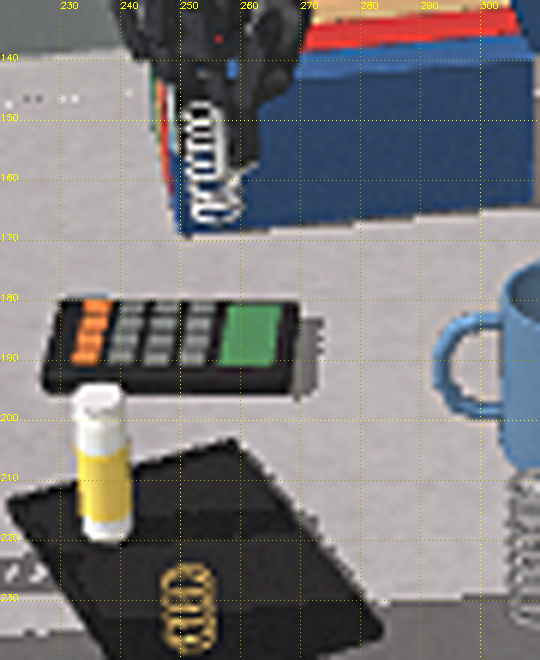

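```bash
time python3 - <<'E'
from plan import *
q0=np.radians(robot.get_state()['joint_pos']); p0,R0,_=fk(q0)
R1=R0@cz(.87)
goal=np.array([.552,-.156,-.819])
def cons(q):
    p,R,w=fk(q); return p[2]>.42 and p[0]<.92
for x in((.79,-.22,.52),(.76,-.28,.52)):
    q=ik(q0,np.array(x),R1,W); print(fk(q)[0].round(3),np.degrees(q).round(0))
    beam(q,goal,18,cons,nb=2,dirs=dset((-30,-10,10,30),(-20,0,20,40)),stop=1.5)
E
```

```text
[ 0.783 -0.218  0.515] [-21.  50.   5.   1. 122. -94.]
0 (np.float64(-23.0), np.float64(2.0), np.float64(-7.0)) 29.8 [ 0.802 -0.219  0.509] [ 0.089 -0.019 -0.996] [ 0.77 -0.21  0.84] [-21.  50.   5.   1. 119. -94.]
1 (np.float64(-20.0), np.float64(2.0), np.float64(-14.0)) 27.2 [ 0.81  -0.218  0.522] [ 0.132 -0.031 -0.991] [ 0.77 -0.21  0.85] [-21.  50.   5.   1. 118. -94.]
2 (np.float64(-20.0), np.float64(-4.0), np.float64(-13.0)) 24.7 [ 0.814 -0.23   0.535] [ 0.174 -0.043 -0.984] [ 0.76 -0.22  0.86] [-22.  49.   5.   2. 116. -94.]
3 (np.float64(-21.0), np.float64(2.0), np.float64(-12.0)) 22.1 [ 0.824 -0.229  0.547] [ 0.217 -0.055 -0.975] [ 0.75 -0.21  0.87] [-21.  48.   5.   2. 114. -94.]
4 (np.float64(-21.0), np.float64(2.0), np.float64(-11.0)) 19.4 [ 0.833 -0.227  0.559] [ 0.26  -0.067 -0.963] [ 0.75 -0.2   0.88] [-21.  47.   5.   2. 112. -94.]
5 (np.float64(-22.0), np.float64(2.0), np.float64(-10.0)) 16.8 [ 0.844 -0.226  0.571] [ 0.303 -0.078 -0.95 ] [ 0.74 -0.2   0.89] [-21.  47.   5.   2. 110. -93.]
6 (np.float64(-22.0), np.float64(2.0), np.float64(-9.0)) 14.1 [ 0.854 -0.225  0
[... 2363 characters left out ...]
   2. 105. -96.]
9 (np.float64(-23.0), np.float64(1.0), np.float64(-6.0)) 6.6 [ 0.862 -0.266  0.628] [ 0.455 -0.147 -0.878] [ 0.71 -0.22  0.92] [-23.  44.   5.   3. 102. -95.]
10 (np.float64(-23.0), np.float64(1.0), np.float64(-5.0)) 3.9 [ 0.874 -0.266  0.639] [ 0.494 -0.159 -0.855] [ 0.71 -0.21  0.92] [-23.  44.   5.   3. 100. -95.]
11 (np.float64(-24.0), np.float64(1.0), np.float64(-4.0)) 1.5 [ 0.886 -0.266  0.65 ] [ 0.533 -0.17  -0.829] [ 0.71 -0.21  0.93] [-23.  44.   5.   3.  97. -95.]
12 (np.float64(-10.0), np.float64(-13.0), np.float64(17.0)) 1.1 [ 0.908 -0.309  0.617] [ 0.547 -0.175 -0.819] [ 0.72 -0.25  0.89] [-25.  47.   5.   4.  93. -97.]
real	0m13.047s
user	0m13.557s
sys	0m0.064s
```

```bash
g(){ grep -E "t:|pos|rot|width|force"; }; python3 -m pendant '0 -1 -6 0.1 2;0 -5 -12 0.25 2;0.5 -10 -18 0.4 2;0.8 -16 -22 0.5 2;0.8 -21 -24 0.6 2'|g; python3 -c "
from h import *
go((.79,-.22,.53))"
```

```text
t: 20.98
tool_pos: [0.5934, 0.0923, 0.4648]
tcp_rot: [[-0.999, 0.004, 0.034], [0.004, 1.0, -0.008], [-0.034, -0.008, -0.999]]
force: [1.1, 0.1, -0.2]
width: 0.0244
target [ 0.79 -0.22  0.53] row cm [-19.99 -31.2   -5.6 ] n 5.9961331296050115
```

```bash
g(){ grep -E "t:|pos|rot|width|force"; }; python3 -m pendant '-20 -31.2 -5.6 0.27 2;-20 -31.2 -5.6 0.27 2;-20 -31.2 -5.6 0.27 2;-20 -31.2 -5.6 0.27 2;-20 -31.2 -5.6 0.27 2'|g; python3 -m pendant '-5 -7 -2 0 2;-23 0 -7 0 2'|g; python3 -m pendant '-20 2 -14 0 2'|g;python3 -m pendant '-20 -4 -13 0 2'|g
```

```text
t: 21.6
tool_pos: [0.7565, -0.1672, 0.5162]
tcp_rot: [[-0.963, 0.269, 0.032], [0.268, 0.963, -0.008], [-0.033, 0.001, -0.999]]
force: [1.2, 0.3, 1.3]
width: 0.0249
t: 21.85
tool_pos: [0.7907, -0.2112, 0.5145]
tcp_rot: [[-0.959, 0.275, 0.061], [0.275, 0.961, -0.016], [-0.063, 0.001, -0.998]]
force: [-10.7, 3.8, 9.5]
width: 0.0245
t: 21.98
tool_pos: [0.8005, -0.2044, 0.5202]
tcp_rot: [[-0.958, 0.27, 0.095], [0.269, 0.963, -0.023], [-0.097, 0.004, -0.995]]
force: [-1.2, -0.9, -1.8]
width: 0.0243
t: 22.1
tool_pos: [0.8033, -0.2141, 0.5417]
tcp_rot: [[-0.952, 0.267, 0.147], [0.265, 0.964, -0.038], [-0.152, 0.003, -0.988]]
force: [-0.4, 0.3, 0.0]
width: 0.0247
```

```bash
g(){ grep -E "pos|rot|force"; }; python3 -m pendant '-21 2 -12 0 2'|g; python3 -m pendant '-21 2 -11 0 2'|g; python3 -m pendant '-22 2 -10 0 2'|g;python3 -m pendant '-22 2 -9 0 2'|g;python3 -m pendant '-22 -4 -8 0 2'|g;python3 -m pendant '-23 2 -7 0 2'|g
```

```text
tool_pos: [0.8113, -0.2144, 0.5535]
tcp_rot: [[-0.944, 0.271, 0.189], [0.267, 0.962, -0.05], [-0.195, 0.003, -0.981]]
force: [0.1, -0.1, -0.0]
tool_pos: [0.8215, -0.2115, 0.5616]
tcp_rot: [[-0.936, 0.27, 0.227], [0.264, 0.963, -0.059], [-0.234, 0.005, -0.972]]
force: [-0.7, 0.2, -1.5]
tool_pos: [0.8325, -0.2101, 0.5682]
tcp_rot: [[-0.926, 0.269, 0.264], [0.261, 0.963, -0.068], [-0.273, 0.006, -0.962]]
force: [-0.2, -0.2, -0.6]
tool_pos: [0.8435, -0.2093, 0.5747]
tcp_rot: [[-0.915, 0.269, 0.301], [0.258, 0.963, -0.077], [-0.31, 0.007, -0.951]]
force: [-0.1, 0.3, -0.4]
tool_pos: [0.8508, -0.2225, 0.5821]
tcp_rot: [[-0.903, 0.267, 0.337], [0.253, 0.964, -0.086], [-0.348, 0.008, -0.937]]
force: [-0.2, -0.1, -0.7]
tool_pos: [0.8618, -0.225, 0.5893]
tcp_rot: [[-0.887, 0.271, 0.374], [0.253, 0.962, -0.098], [-0.387, 0.008, -0.922]]
force: [0.8, 0.2, -0.2]
```

```bash
g(){ grep -E "t:|pos|rot|force"; }; python3 -m pendant '-23 -4 -6 0 2'|g; python3 -m pendant '-23 -4 -5 0 2'|g; python3 -m pendant '-23 -4 -5 0 2'|g;python3 -m pendant '-24 -2 -3 0 2'|g;python3 -m pendant '-24 -2 -3 0 2'|g; python3 -m pendant '6 0 0 0 2'|g; python3 -c "
from h import *
print(robot.get_state()['joint_pos'].round(1))"
```

```text
t: 22.98
tool_pos: [0.8702, -0.2364, 0.5971]
tcp_rot: [[-0.871, 0.268, 0.411], [0.247, 0.963, -0.106], [-0.425, 0.009, -0.905]]
force: [-0.2, 0.6, -0.7]
t: 23.1
tool_pos: [0.878, -0.2508, 0.6047]
tcp_rot: [[-0.853, 0.27, 0.447], [0.243, 0.963, -0.117], [-0.462, 0.009, -0.887]]
force: [-0.3, 0.3, -0.5]
t: 23.22
tool_pos: [0.8848, -0.2633, 0.6138]
tcp_rot: [[-0.834, 0.27, 0.482], [0.238, 0.963, -0.128], [-0.498, 0.008, -0.867]]
force: [0.2, -1.5, -0.3]
t: 23.35
tool_pos: [0.8948, -0.2711, 0.6226]
tcp_rot: [[-0.811, 0.271, 0.518], [0.233, 0.963, -0.139], [-0.536, 0.008, -0.844]]
force: [-0.7, 1.2, -1.1]
t: 23.48
tool_pos: [0.9039, -0.2775, 0.6315]
tcp_rot: [[-0.789, 0.271, 0.551], [0.226, 0.963, -0.149], [-0.571, 0.007, -0.821]]
force: [0.4, 0.6, -2.3]
t: 23.6
tool_pos: [0.8901, -0.2753, 0.6172]
tcp_rot: [[-0.79, 0.271, 0.55], [0.227, 0.963, -0.148], [-0.57, 0.008, -0.822]]
force: [1.2, -0.1, 0.1]
[-23.8  37.2  20.    4.9  88.4 -96.5]
```

```bash
g(){ grep -E "t:|pos|rot|force"; }; python3 -c "
from h import *
go((.50,-.12,.44),rod(.2))"
```

```text
target [ 0.5  -0.12  0.44] row cm [44.43  4.24 -9.19] n 7.29148049415415
target [0.5377 0.0255 0.2188] row cm [57.35 19.1   8.9 ] n 9.776529364137447
```

```bash
g(){ grep -E "t:|pos|rot|force"; }; python3 -m pendant '44.4 4.2 -9 0 2;44.4 4.2 -9 0 2;44.4 4.2 -9 0 2;44.4 4.2 -9 0 2;44.4 4.2 -9 0 2'|g;  python3 -c "
from h import *
go((.50,-.12,.44),rod(.2))"
```

```text
t: 24.22
tool_pos: [0.6475, -0.178, 0.5133]
tcp_rot: [[-0.789, 0.27, 0.552], [0.226, 0.963, -0.149], [-0.571, 0.007, -0.821]]
force: [0.1, 1.0, 0.5]
target [ 0.5  -0.12  0.44] row cm [17.14  1.55 -2.99] n 2.793970515814184
target [0.5377 0.0255 0.2188] row cm [30.08 16.42 15.08] n 5.990320028101284
```

```bash
g(){ grep -E "t:|pos|rot|force"; }; python3 -m pendant '17 1.5 -3 0 2;17 1.5 -3 0 2;19 4 0 0 2;30 16.4 15 0 2;30 16.4 15 0 2'|g;  python3 -c "
from h import *
go((.50,-.12,.44),rod(.2))"
```

```text
t: 24.85
tool_pos: [0.5283, -0.0351, 0.3124]
tcp_rot: [[-0.788, 0.271, 0.554], [0.226, 0.963, -0.149], [-0.573, 0.008, -0.819]]
force: [0.8, -0.7, -0.8]
target [ 0.5  -0.12  0.44] row cm [ -7.01  -8.83 -10.76] n 2.4939674692027975
target [0.5377 0.0255 0.2188] row cm [5.99 6.02 7.28] n 1.7897040059281415
```

```bash
g(){ grep -E "t:|pos|rot|force"; }; python3 -m pendant '6 6 6 0 2;6 6 9.3 0 2;6 6 9.3 0 2;6 6 9.3 0 2'|g;  python3 -c "
from h import *
go(rod(.18),rod(.1)); s=robot.get_state(); R=s['tcp_rot'];p=s['tool_pos']
print(np.degrees(np.arccos(-R[2,2])),np.degrees(np.arctan2(R[1,2],R[0,2])),s['joint_pos'].round(1))
crop('side','s15.png',260,170,350,270,6);crop('top','t15.png',260,165,320,225,9)"
```

```text
t: 25.35
tool_pos: [0.5489, 0.0219, 0.2034]
tcp_rot: [[-0.79, 0.27, 0.551], [0.226, 0.963, -0.148], [-0.571, 0.008, -0.821]]
force: [-0.1, -0.5, 0.1]
target [0.5487 0.0224 0.2024] row cm [0.07 0.04 0.07] n 0.017348935502637938
target [0.5929 0.0099 0.1369] row cm [ 0.05 -0.02  8.07] n 1.2905478675218172
34.79991100485731 -14.997738579062945 [ -1.2 -20.  128.2 -12.7  38.5 -67.8]
```

View pics/s15.png

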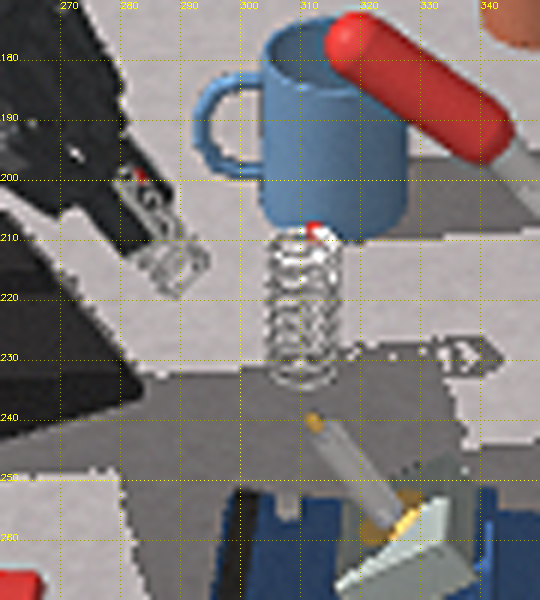

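View pics/t15.png

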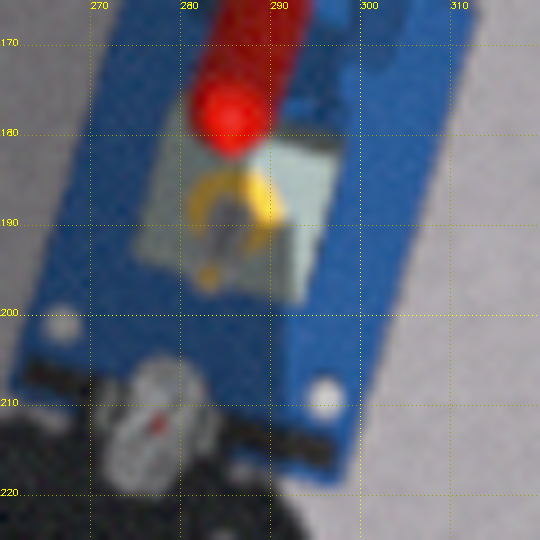

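```bash
python3 -c "
from h import *
crop('side','s16.png',272,190,336,265,10);crop('top','t16.png',265,180,300,222,14)
s=robot.get_state();R=s['tcp_rot'];p=s['tool_pos']
for n in('side','top'):
  print(n,'spring top,dab,end',(proj(n,np.array([p+R@[0,0,-.027],p+R@[-.0115,0,-.026],p+R@[0,0,.028]]))+.5).round(1).tolist(),'rod .066 .058 0',(proj(n,np.array([rod(.066),rod(.058),rod(0)]))+.5).round(1).tolist())
"
```

```text
side spring top,dab,end [[279.5, 199.8], [283.4, 198.0], [292.1, 215.1]] rod .066 .058 0 [[310.6, 239.0], [312.3, 241.1], [324.5, 255.9]]
top spring top,dab,end [[276.9, 214.8], [277.8, 211.2], [279.6, 206.9]] rod .066 .058 0 [[283.4, 196.2], [283.8, 195.2], [286.3, 188.2]]
```

View pics/s16.png

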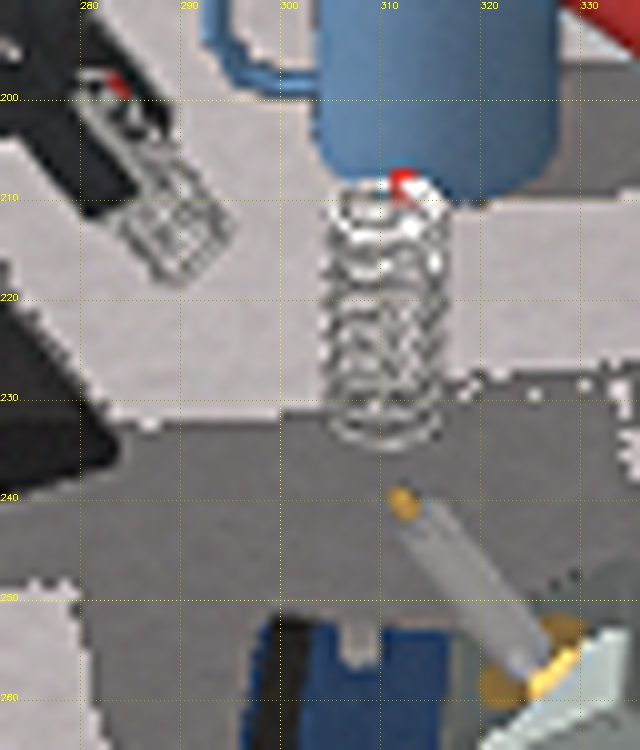

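View pics/t16.png

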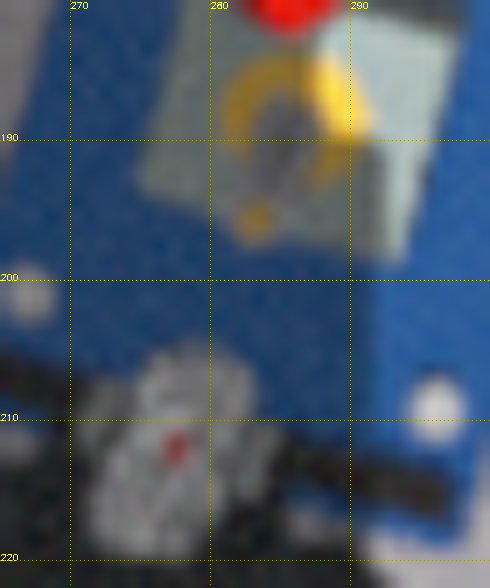

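```bash
g(){ grep -E "t:|pos|rot|force"; }; python3 -m pendant '0 -0.05 4 0 2;0 -0.05 7 0 2;0 -0.05 8.4 0 2;0 -0.05 8.7 0 2;0 -0.05 8.7 0 2'|g;  python3 -c "
from h import *
go(rod(.08),rod(.03))
crop('side','s17.png',285,205,345,270,10);crop('top','t17.png',265,175,305,215,14)"
```

```text
t: 26.18
tool_pos: [0.5964, 0.0086, 0.1319]
tcp_rot: [[-0.789, 0.27, 0.551], [0.226, 0.963, -0.148], [-0.571, 0.008, -0.821]]
force: [-0.4, -0.2, -0.7]
target [0.6039 0.0067 0.1205] row cm [0.02 0.02 1.38] n 0.22020623915601917
target [ 0.6315 -0.0011  0.0796] row cm [-0.   -0.02  6.38] n 1.020156232831985
```

View pics/s17.png

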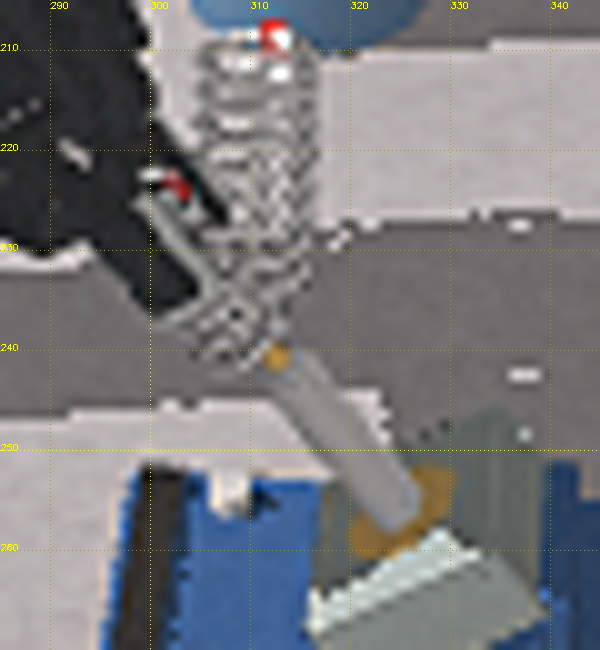

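View pics/t17.png

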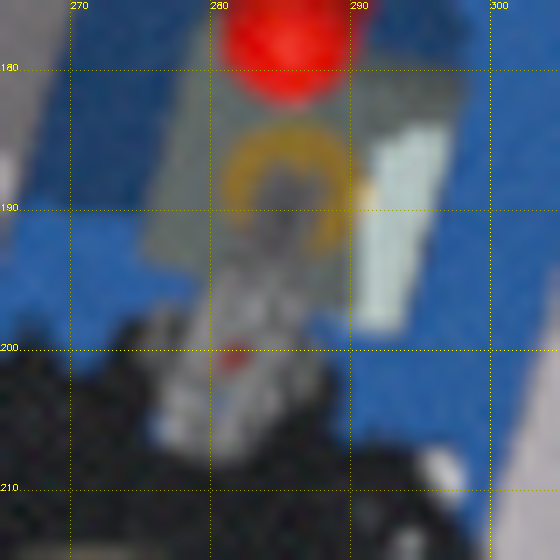

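```bash
g(){ grep -E "t:|pos|force"; }; python3 -m pendant '0 0 0.5 0 2;0 0 1 0 2'|g; python3 -m pendant '0 0 0.3 0 2;0 0 0.6 0 2'|g; python3 -m pendant '0 0 0.3 0 2;0 0 0.3 0 2'|g; python3 -c "
from h import *
go(rod(.08),rod(.028))"
```

```text
t: 26.52
tool_pos: [0.6031, 0.0075, 0.1242]
tcp_rot: [[-0.788, 0.269, 0.554], [0.225, 0.963, -0.147], [-0.573, 0.009, -0.82]]
force: [-0.8, 0.2, 6.4]
t: 26.78
tool_pos: [0.6067, 0.0066, 0.1193]
tcp_rot: [[-0.788, 0.269, 0.554], [0.225, 0.963, -0.147], [-0.573, 0.009, -0.819]]
force: [2.7, -0.5, 6.4]
t: 27.02
tool_pos: [0.6085, 0.0061, 0.1167]
tcp_rot: [[-0.788, 0.269, 0.554], [0.225, 0.963, -0.147], [-0.573, 0.009, -0.819]]
force: [7.2, -1.9, 1.1]
target [0.6039 0.0067 0.1205] row cm [ 0.15 -0.06 -0.57] n 0.09530828292232013
target [ 0.6326 -0.0014  0.0779] row cm [ 0.15 -0.11  4.63] n 0.7409031314599014
```

```bash
g(){ grep -E "t:|pos|force"; }; python3 -m pendant '-0.15 0 0 0 2;-0.15 0 0.3 0 2'|g; python3 -c "
from h import *
s=robot.get_state();print('tool F',(s['tcp_rot'].T@s['force']).round(1))
go(rod(.028));crop('side','s18.png',285,205,345,270,10);crop('top','t18.png',265,175,305,215,14)"
```

```text
t: 27.28
tool_pos: [0.6102, 0.0054, 0.1143]
tcp_rot: [[-0.789, 0.269, 0.552], [0.226, 0.963, -0.147], [-0.571, 0.008, -0.821]]
force: [1.9, 0.4, 5.6]
tool F [-4.6  0.9 -3.6]
target [ 0.6326 -0.0014  0.0779] row cm [ 0.16 -0.08  4.32] n 0.6922017756898511
```

View pics/s18.png

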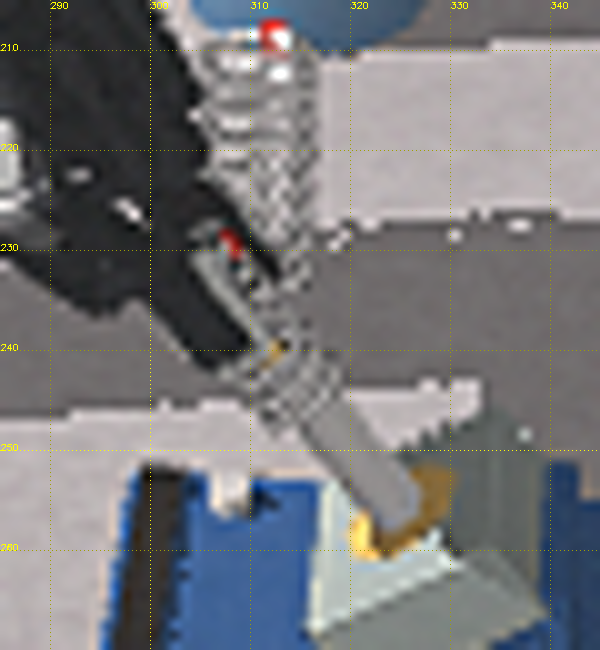

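View pics/t18.png

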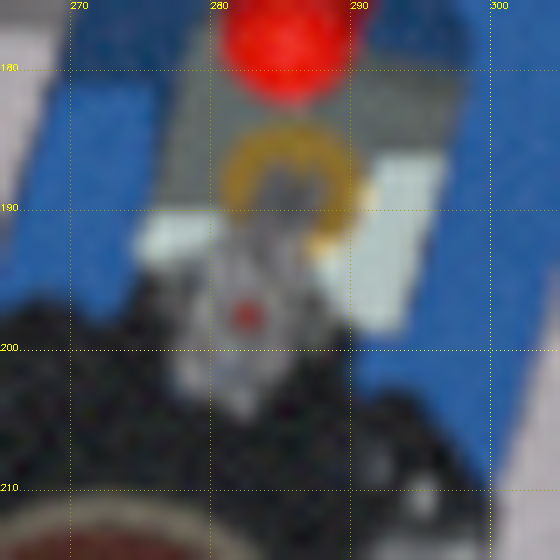

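```bash
g(){ grep -E "t:|pos|force"; }; f(){ python3 -c "
from h import *
s=robot.get_state();print('tool F',(s['tcp_rot'].T@s['force']).round(1),'T',(s['tcp_rot'].T@s['wrist_torque']).round(2));go(rod(.028))"; }; python3 -m pendant '-0.1 0 0.4 0 2;-0.1 0 0.8 0 2'|g;f; python3 -m pendant '0 0 0.4 0 2;0 0 0.8 0 2'|g;f
```

```text
t: 27.62
tool_pos: [0.6149, 0.0039, 0.1075]
tcp_rot: [[-0.79, 0.269, 0.551], [0.226, 0.963, -0.147], [-0.57, 0.008, -0.822]]
force: [2.2, -0.3, 5.8]
tool F [-5.1  0.3 -3.5] T [ 0.01 -0.75  0.  ]
target [ 0.6326 -0.0014  0.0779] row cm [ 0.16 -0.06  3.49] n 0.5585032225093749
t: 27.88
tool_pos: [0.6193, 0.0027, 0.1009]
tcp_rot: [[-0.79, 0.27, 0.551], [0.226, 0.963, -0.147], [-0.57, 0.008, -0.822]]
force: [1.9, -0.4, 6.7]
tool F [-5.4  0.2 -4.4] T [ 0.01 -0.75  0.01]
target [ 0.6326 -0.0014  0.0779] row cm [ 0.17 -0.06  2.68] n 0.4298972719270466
```

```bash
g(){ grep -E "t:|pos|force"; }; f(){ python3 -c "
from h import *
s=robot.get_state();print('tool F',(s['tcp_rot'].T@s['force']).round(1),'T',(s['tcp_rot'].T@s['wrist_torque']).round(2));go(rod(.028))"; }; python3 -m pendant '-0.05 0 0.4 0 2;-0.05 0 0.8 0 2;-0.05 0 1.2 0 2'|g;f; python3 -m pendant '0 0 0.4 0 2;0 0 0.8 0 2'|g;f;  python3 -m pendant '0 0 0.3 0 2;0 0 0.3 0 2'|g;f
```

```text
t: 28.25
tool_pos: [0.6261, 0.0009, 0.091]
tcp_rot: [[-0.79, 0.27, 0.55], [0.226, 0.963, -0.147], [-0.57, 0.008, -0.822]]
force: [1.6, -0.6, 6.4]
tool F [-5.1 -0.1 -4.2] T [-0.03 -0.64  0.06]
target [ 0.6326 -0.0014  0.0779] row cm [ 0.18 -0.05  1.47] n 0.23728235879562207
t: 28.5
tool_pos: [0.6305, -0.0003, 0.0845]
tcp_rot: [[-0.79, 0.27, 0.55], [0.226, 0.963, -0.147], [-0.57, 0.008, -0.822]]
force: [1.9, 0.2, 5.5]
tool F [-4.6  0.7 -3.5] T [ 0.02 -0.74 -0.03]
target [ 0.6326 -0.0014  0.0779] row cm [ 0.18 -0.05  0.67] n 0.11164514577046339
t: 28.75
tool_pos: [0.6322, -0.0008, 0.0819]
tcp_rot: [[-0.79, 0.27, 0.55], [0.226, 0.963, -0.147], [-0.57, 0.008, -0.822]]
force: [7.7, -1.9, 0.1]
tool F [-6.6  0.2  4.4] T [-0.05 -0.98  0.01]
target [ 0.6326 -0.0014  0.0779] row cm [ 0.17 -0.05  0.36] n 0.0639016102565427
```

```bash
g(){ grep -E "t:|pos|force"; }; f(){ python3 -c "
from h import *
s=robot.get_state();print('tool F',(s['tcp_rot'].T@s['force']).round(1),'T',(s['tcp_rot'].T@s['wrist_torque']).round(2));go(rod(.028))"; }; python3 -m pendant '0 0 0.2 0 2;0 0 0.3 0 2'|g;f; python3 -m pendant '0 0 0.2 0 2;0 0 0.2 0 2'|g;f; python3 -m pendant '0 0 0.2 0 2;0 0 0.2 0 2'|g;f;python3 -c "
from h import *
crop('side','s19.png',285,205,345,270,10);crop('top','t19.png',265,175,305,215,14)"
```

```text
t: 29.0
tool_pos: [0.6337, -0.0012, 0.0797]
tcp_rot: [[-0.79, 0.27, 0.55], [0.226, 0.963, -0.147], [-0.57, 0.008, -0.822]]
force: [2.9, -0.3, 5.4]
tool F [-5.4  0.5 -2.8] T [ 0.02 -0.7   0.02]
target [ 0.6326 -0.0014  0.0779] row cm [ 0.18 -0.05  0.09] n 0.03344746806561512
t: 29.25
tool_pos: [0.6348, -0.0014, 0.078]
tcp_rot: [[-0.79, 0.27, 0.55], [0.226, 0.963, -0.147], [-0.57, 0.008, -0.822]]
force: [6.3, -1.6, 1.6]
tool F [-6.3  0.2  2.4] T [-0.04 -0.93 -0.01]
target [ 0.6326 -0.0014  0.0779] row cm [ 0.18 -0.05 -0.12] n 0.03494666529123555
t: 29.5
tool_pos: [0.6355, -0.0015, 0.0773]
tcp_rot: [[-0.79, 0.27, 0.55], [0.226, 0.963, -0.148], [-0.569, 0.007, -0.822]]
force: [-12.0, 1.4, 19.8]
tool F [ -1.5  -1.7 -23.1] T [ 0.33 -0.18  0.05]
target [ 0.6326 -0.0014  0.0779] row cm [ 0.19 -0.06 -0.21] n 0.046634368452488396
```

View pics/s19.png

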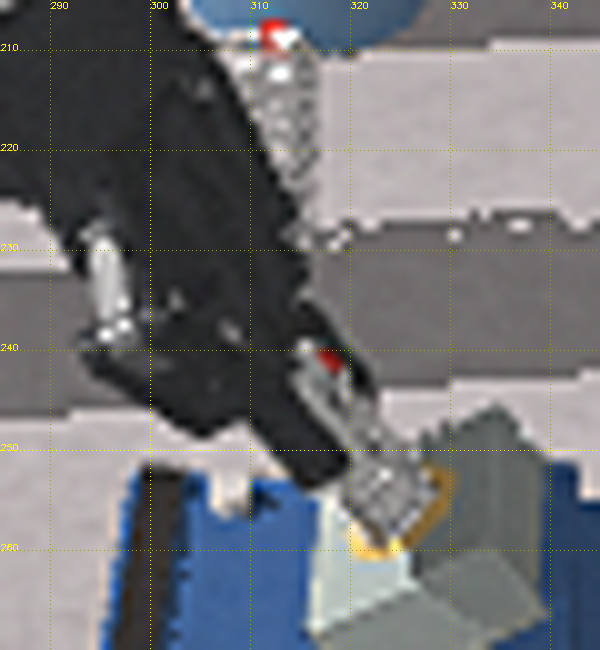

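View pics/t19.png

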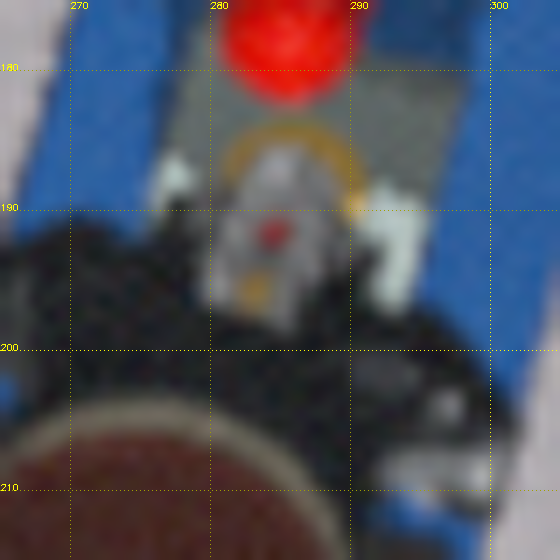

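```bash
g(){ grep -E "t:|pos|force"; }; f(){ python3 -c "
from h import *
s=robot.get_state();print('tool F',(s['tcp_rot'].T@s['force']).round(1),'T',(s['tcp_rot'].T@s['wrist_torque']).round(2));go(rod(.028))"; }; python3 -m pendant '0 0 0.1 0 2;0 0 0.1 0 2'|g;f; python3 -m pendant '0 0 0.1 0 2;0 0 0.1 0 2'|g;f
```

```text
t: 29.85
tool_pos: [0.6356, -0.0015, 0.0773]
tcp_rot: [[-0.791, 0.27, 0.55], [0.225, 0.963, -0.148], [-0.569, 0.007, -0.822]]
force: [-25.2, 4.2, 32.2]
tool F [  2.5  -2.6 -40.9] T [0.69 0.47 0.01]
target [ 0.6326 -0.0014  0.0779] row cm [ 0.2  -0.07 -0.22] n 0.0494675001621828
t: 30.1
tool_pos: [0.6358, -0.0015, 0.0772]
tcp_rot: [[-0.791, 0.27, 0.549], [0.225, 0.963, -0.148], [-0.569, 0.006, -0.822]]
force: [-38.8, 5.3, 47.2]
tool F [  5.   -5.  -60.9] T [1.   1.01 0.  ]
target [ 0.6326 -0.0014  0.0779] row cm [ 0.21 -0.07 -0.24] n 0.05231147833197005
```

```bash
g(){ grep -E "t:|pos|force|width"; };  python3 -m pendant '0 0 -0.3 0 2;0 0 -0.3 0 2'|g; python3 -m pendant '0 0 0 0 5;0 0 0 0 5;0 0 0 0 5'|g;  python3 -m pendant '0 0 -2 0 5;0 0 -5 0 5;0 0 -10 0 5;0 0 -12 0 5;0 0 -12 0 5'|g; python3 -c "
from h import *
crop('side','s20.png',285,205,345,270,10);crop('top','t20.png',265,175,305,215,14);crop('side','s0b.png',285,205,345,270,10,'pics/side0.png');crop('top','t0b.png',265,175,305,215,14,'pics/top0.png')
a=cv2.imread('pics/s20.png');b=cv2.imread('pics/s0b.png');cv2.imwrite('pics/cmp_s.png',cv2.resize(np.hstack([a,b]),(800,433)))
a=cv2.imread('pics/t20.png');b=cv2.imread('pics/t0b.png');cv2.imwrite('pics/cmp_t.png',cv2.resize(np.hstack([a,b]),(800,400)))"
```

```text
t: 30.35
tool_pos: [0.6352, -0.0015, 0.0776]
tcp_rot: [[-0.79, 0.269, 0.551], [0.226, 0.963, -0.147], [-0.57, 0.008, -0.822]]
force: [0.9, 0.2, 8.3]
width: 0.0249
t: 30.72
tool_pos: [0.6337, -0.0015, 0.0754]
tcp_rot: [[-0.792, 0.27, 0.547], [0.226, 0.963, -0.147], [-0.567, 0.007, -0.824]]
force: [-0.0, -0.0, 0.0]
width: 0.0499
t: 31.35
tool_pos: [0.5694, 0.0164, 0.1773]
tcp_rot: [[-0.789, 0.269, 0.552], [0.226, 0.963, -0.147], [-0.572, 0.008, -0.821]]
force: [-0.5, 0.5, -0.5]
width: 0.0498
```

View pics/cmp_s.png

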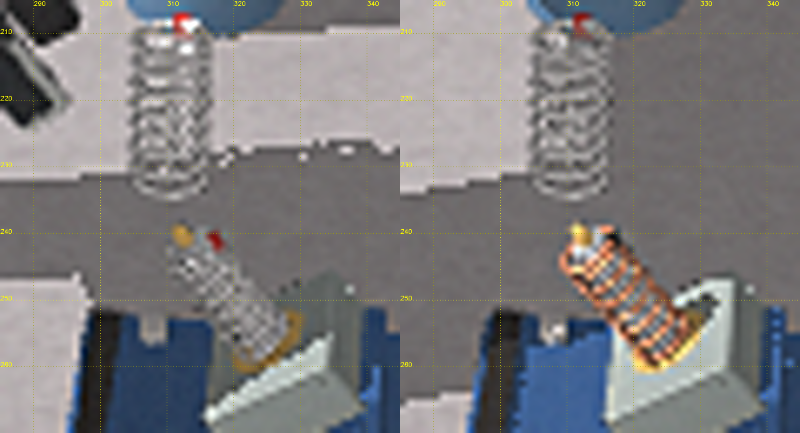

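View pics/cmp_t.png

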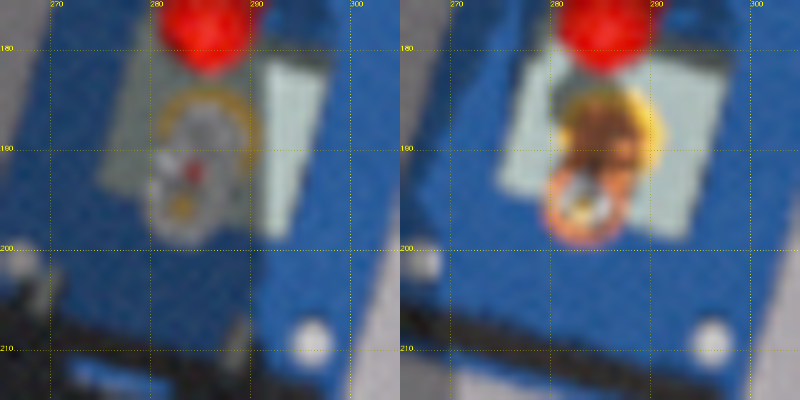

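```bash
python3 -m pendant '3 0 -6 0 5;5 0 -12 0 5;5 0 -12 0 5;5 0 -12 0 5' | grep -E "t:|force|pos"
python3 - <<'E'
from h import *
for n in("side","top"):
    im=grab_frame(n)["color"][:,:,::-1]; cv2.imwrite(f"pics/{n}_end.png",im)
a=cv2.imread('pics/side_end.png');b=cv2.imread('pics/top_end.png')
cv2.imwrite('pics/end.png',cv2.resize(np.hstack([a[130:400],b[80:350]]),(800,193*1)))
crop("","end_s.png",180,160,400,390,3,'pics/side_end.png')
E
```

```text
t: 31.95
tool_pos: [0.4637, 0.0451, 0.2452]
tcp_rot: [[-0.791, 0.269, 0.55], [0.226, 0.963, -0.147], [-0.569, 0.007, -0.822]]
force: [0.2, 1.1, -0.2]
```

View pics/end_s.png

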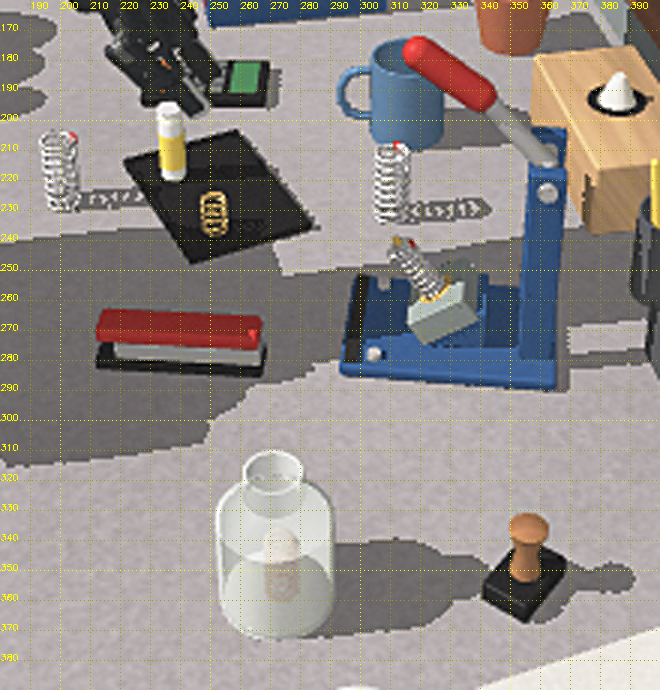

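View pics/top_end.png

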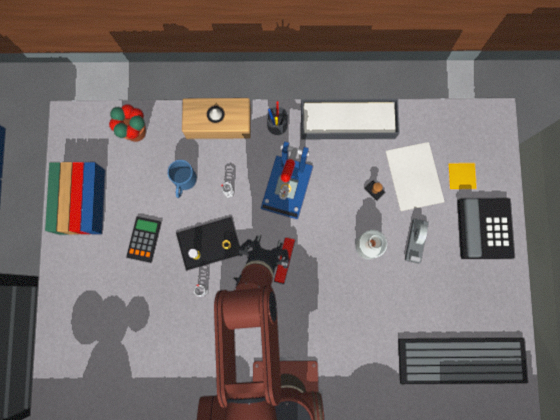

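All other items stand in their original places: the jar rim is still at (270,317) in the side view with the worn spring inside it. The new spring is on the rod.

```bash
python3 -c "
from station import robot
print(robot.sign_off())"
```

```text
the job is handed in; nothing more can be done
None
```

The spring change is done and handed in at about 32 s of the 58 s allowed. The worn spring is inside the jar, and the bright steel spring from the tray is on the rod with its tang in the slot, released.

**How the arm was tilted:** the moves have no tilt. I leaned the tool 35° along the rod by pushing it against the arm's reach limits, set it upright again for the jar and the pick-up, and leaned it once more to thread the new spring.

**Fit:**
- Threading took only a few newtons, with no snag. The only twist was beforehand, to bring the tang to the slot's side.
- At the foot it met a hard stop, and I pressed up to about 61 N along the rod to confirm it was home.
- After release, the pictures show the new spring where the worn one sat, to about a pixel (2–3 mm). The tang itself cannot be seen in the slot.

**Last checks:**
- The jar stands where it was, with the worn spring inside.
- Nothing else appears to have moved.
- The gripper was clear of everything, reading about 1 N.

**Not settled:**
- The two cameras disagreed by about 2 mm on where the rod is. A steady sideways force of 5–6 N during threading fits that.
- One brief reading of about 15 N came up during a free-air move high above the desk. I took it as a motion transient and did not check it further.

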